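# Clear the carving bench: pack the blanks, pile and weight the plaques

## Robot

A 6-joint arm with a two-finger parallel gripper is mounted at the origin on the work surface. World frame = base frame: x ahead of the robot, y to its left, z up, the work surface at z = 0. Lengths are in m, angles in rad, forces in N, time in s.
With the tool pointing down it reaches from about 0.35 to 0.85 m from the base axis. Payload 8.1 kg.
Tool frame: the origin (TCP) lies midway between the tips of the shut fingers; the grasp point (between the pads) lies 19 mm behind it; z points along the fingers, y is the line along which they close (so a half turn about z gives the same grasp; the last joint's range is limited). The gripper opens to 93 mm and grips with 3 to 60 N. Pads are 15 mm wide; open, the fingers measure 128 mm over their backs; the gripper's body (75 mm by 188 mm) begins 65 mm behind the grasp point.
Start: joints at [-1.282, 0.13, 1.488, -0, 1.523, -0.085], TCP at [0.219, -0.559, 0.193] pointing down, gripper open.
Joint ranges: [-2.96, 2.96], [-0.89, 2.26], [0.02, 2.5], [-1.34, 4.48], [0, 2.73], [-2.66, 2.66]. Speed limits (rad/s): [2.39, 2.39, 2.79, 3.14, 3.14, 3.14].

## Interface

Orientations are given as a rotation vector (axis times angle).
In Python, from plant import robot, cams gives the robot as it stands. The module is installed in compiled form; this text tells all that it offers.
- The arm moves only by the tool play_rows, never from a script. Its arguments are lists of equal length, an entry for each row: "slide": the shift along the tool's x, y, z scaled (see below), a list of three; "twist": the turn, a rotation vector about the tool's x, y, z scaled (see below), a list of three. A call has exactly 8 rows; each row shifts and turns the commanded pose from where the row before left it, along the tool's axes as they then stand; what a row does not reach is not made up. The controller multiplies each number of a shift by 25 cm and each number of a turn by 60 degrees. A row lasts 1/10 s, in which the tool goes at most 50 mm and 8.59 degrees, less where a joint would pass 70% of its speed; a pose out of reach is approached as far as the arm can. A call with a number of a shift or a turn outside -1 to 1 is refused whole. A call with a gripper value outside its range is refused whole. "fingers" is the closure, from -1 (fully open) to 1 (shut), set as the call begins (left out, the last holds). The fingers move at their own pace and stop on an object; "force" is the grip in N (left out, the last holds). Time passes only in rows, so rows that do not move let the fingers close, or fill a call up. It gives the time, the measured TCP pose, the force, the opening and the grip force at its end, in the units of the state.
- robot.read_state(): the state, without advancing time (a new reading comes with each control period).
- cams.read_camera(name): name is "side" or "top"; returns (picture, depth): 480x640x3 uint8, red, green, blue; 480x640 float32, m along the optical axis (not along the pixel's ray), 0 where there is no reading.
- cams.get_calibration(name): a dict with "fx", "fy", "cx", "cy" (pixels), "world_from_camera" (4x4, takes a point from camera to world coordinates). Camera axes: x right, y down, z forward; pixel columns grow to the right and rows downward; lengths in m; the calibration is good to about 2 mm. A picture is of the moment at which its call begins. get_calibration takes no time and is no camera call.
- robot.close_job(): hands the job in; it is judged then, once.
The state is a dict: "t": time; "q": joint angles; "dq": joint speeds; "joint_torque": joint torques, N m; "tool_pos": TCP position; "orientation": TCP orientation; "force": force on the tool from outside, world axes, zero at the start; "wrist_torque": the same for the moment, N m; "opening": finger opening in m; "gripper_force": force on a finger pad.
Only numpy, scipy, OpenCV 4.12 (cv2) and the standard library are available. Lean on these libraries where they do the work, as an engineer would, in place of code of your own. Each camera call takes 0.05 s, during which the arm holds its last target. There are 200 camera calls.

## Task

Clear the carver's bench for the night: pack the two blocks, the two cylinders and the wax jar upright, side by side in one row, into the narrow wooden tray, all standing flat on its floor. Stack all the flat carved plaques in one square pile on the cork patch of the drying board, edges in line with the patch, and then set the steel weight upright on the middle of the pile to keep them flat. Leave the glue bottle, the mug and the sanding block as they are.

Things in the scene. Friction and masses are not known exactly. Their poses are not given: they have to be found in the camera images.
- tray: narrow open wooden tray, fixed to the bench, outside 66 (x) by 240 (y) by 20 mm high, walls 6 mm, floor 4 mm thick; inside 54 by 228 mm, so the five blanks fit in one row along its y with 12 mm to spare in all. Origin: centre of its underside
- tray_in (a point): centre of the tray's inner floor (4 mm above the bench); x across the tray, y along it
- board: flat plywood drying board, fixed to the bench, 130 (x) by 140 (y) by 12 mm, with a cork patch 46 (x) by 64 (y) mm in its middle that marks where the pile goes (the patch is flush). Origin: centre of its underside
- board_mark (a point): centre of the cork patch, on the board's top face (12 mm above the bench)
- block_large: blank: bone-coloured rectangular block, 40 (x) by 52 (y) by 52 mm high, standing on the bench; meant to go in with its 52 mm side along the tray. Origin: centre of its underside, z up. 
- block_small: blank: pale wooden rectangular block, 44 (x) by 36 (y) by 48 mm high; meant to go in with its 36 mm side along the tray. Origin: centre of its underside, z up. 
- roll: blank: upright bone cylinder, 44 mm diameter, 54 mm high. Origin: centre of its underside, z up. 
- jar: amber jar of wax with a black lid, 46 mm diameter (lid 45 mm), 50 mm high, upright; counts as one of the five blanks to pack. Origin: centre of its underside, z up. 
- stub: blank: upright dark wooden cylinder, 38 mm diameter, 48 mm high. Origin: centre of its underside, z up. 
- plaque1: flat carved bone plaque lying face up on the bench, 46 (x) by 64 (y) by 10 mm thick, all plaques alike; two to four are present. Origin: centre of its underside, z up. 
- plaque2: flat carved bone plaque lying face up on the bench, 46 (x) by 64 (y) by 10 mm thick, all plaques alike; two to four are present. Origin: centre of its underside, z up. 
- plaque3: flat carved bone plaque lying face up on the bench, 46 (x) by 64 (y) by 10 mm thick, all plaques alike; two to four are present. Origin: centre of its underside, z up. 
- plaque4: flat carved bone plaque lying face up on the bench, 46 (x) by 64 (y) by 10 mm thick, all plaques alike; two to four are present. Origin: centre of its underside, z up. 
- weight: steel press weight, about 0.55 kg: a block 44 (x) by 60 (y) by 22 mm high with an upright round grip of 20 mm diameter on its top, reaching from 22 to 58 mm above its underside. Origin: centre of its underside, z up. 
- glue: bystander: upright white glue bottle, 52 mm diameter, 95 mm high, not part of the job. Origin: centre of its underside, z up. 
- mug: bystander: blue mug, 74 mm diameter, 85 mm high, not part of the job. Origin: centre of its underside, z up. 
- sander: bystander: grey sanding block 60 (x) by 100 (y) by 32 mm, not part of the job. Origin: centre of its underside, z up. 

How it is judged:
By the outcome, as a careful person would: the job done as asked, in the order asked, and still so for the second after the job is handed in, with the robot touching nothing.
Of plaque1, plaque2, plaque3, plaque4 only 2 to 4 are there at a start; the rules pass over those that are not, and their reading is None.
At some moment in a run one of plaque1, plaque2, plaque3, plaque4 may be knocked a few centimetres aside while the robot is not near it.
It also fails if it takes over 210 s, if anything falls off the work surface, if the arm or the gripper's body presses on something with over 40 N, if the wrist force passes 120 N, or if a joint passes its speed limit or range.

## Working session

There is one attempt and no reset: what is moved stays moved. The work goes in short steps, Python scripts to look and compute and a tool call to move; the robot and the scene stay as the last step left them, time stands still between calls to the robot, and variables do not carry over. Pictures are saved under pics/ and viewed, at most 14 in all, crops included, and the job is handed in when it is done.

Besides the shell and the picture viewer there is one more tool, called after ">>>" by a JSON object that holds its "method" and its "body". play_rows: Moves the arm, as the interface text tells. Shifts and turns lie within -1 to 1; 1 stands for 25 cm of shift or 60 degrees of turn. Its arguments: {"type":"object","properties":{"slide":{"type":"array"},"twist":{"type":"array"},"fingers":{"type":"number"},"force":{"type":"number"}},"required":["slide","twist"]}

```bash
mkdir -p pics; ls
python3 - <<'E'
from plant import robot,cams
import cv2,numpy as np
for n in("top","side"):
    p,d=cams.read_camera(n); c=cams.get_calibration(n)
    cv2.imwrite(f"pics/{n}0.png",p[:,:,::-1]); np.savez(f"{n}0.npz",p=p,d=d)
    print(n,c["fx"],c["cx"],c["cy"],np.round(c["world_from_camera"],3).tolist())
s=robot.read_state(); print(s)
E
```

```text
pics
top 604.2922897582137 334.1846820957609 237.81769475583081 [[-0.008, -0.995, 0.095, 0.487], [-1.0, 0.006, -0.024, 0.035], [0.023, -0.095, -0.995, 1.446], [0.0, 0.0, 0.0, 1.0]]
side 448.2150189055773 324.5317592008613 242.9882419466248 [[0.947, -0.17, 0.273, 0.358], [-0.322, -0.517, 0.793, -0.72], [0.006, -0.839, -0.544, 0.566], [0.0, 0.0, 0.0, 1.0]]
{'t': 0.1, 'q': array([-1.28236412e+00,  1.31094759e-01,  1.48918733e+00, -9.16093651e-06,
        1.52296148e+00, -8.53835049e-02]), 'dq': array([-5.49124335e-05, -9.15137790e-04, -2.47296439e-03,  7.20879049e-04,
       -5.76903731e-04,  5.17951791e-04]), 'joint_torque': array([ 7.88323287e-04, -5.61341000e+01, -4.93096876e+01,  7.69853219e-02,
        2.90827698e-02, -6.29355486e-05]), 'tool_pos': array([ 0.21897154, -0.55802421,  0.19237761]), 'orientation': array([-3.08526412e+00, -5.83471122e-01,  2.76980571e-04]), 'force': array([ 0.86187194,  0.41546392, -0.55562339]), 'wrist_torque': array([ 0.02426213, -0.02289455, -0.01926711]), 'gripper_force': 0.0, 'opening': 0.0930212164479513}
```

View pics/top0.png

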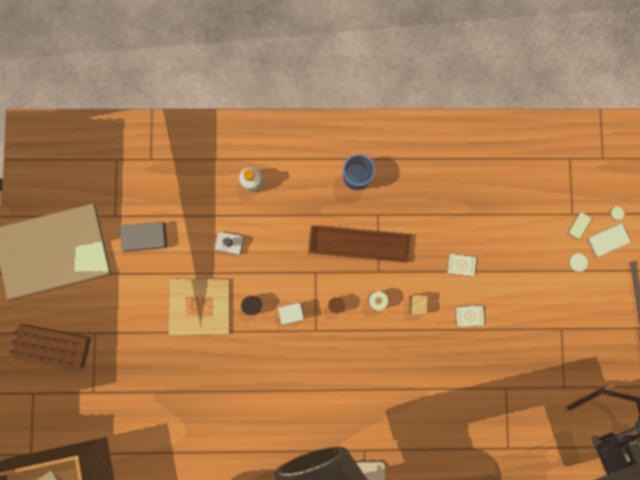

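View pics/side0.png

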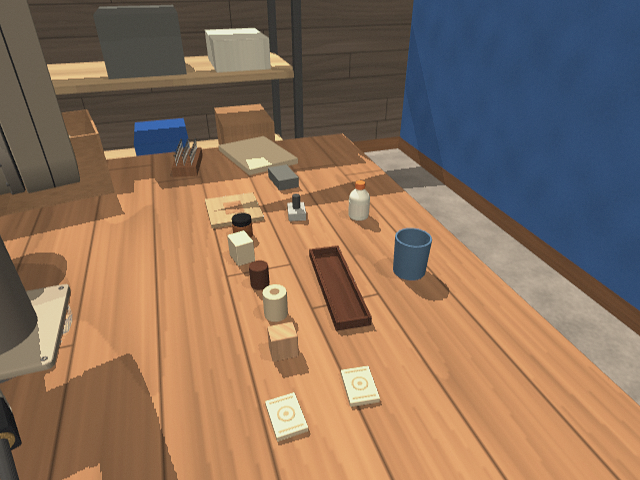

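The top view shows two plaques, at (462,265) and (470,316). The tray is at (360,243), the board at (200,306) and the weight at (229,243). The row of blanks, left to right, is jar (252,305), large block (290,313), stub (337,305), roll (378,301) and small block (419,304). The flat items at x>560 look like scenery, so I'll check them by height.

```bash
cat > h.py <<'E'
import cv2,numpy as np
from plant import robot,cams
def cloud(n,d):
    c=cams.get_calibration(n); v,u=np.mgrid[:480,:640]
    P=np.stack([(u-c["cx"])/c["fx"]*d,(v-c["cy"])/c["fy"]*d,d,np.ones_like(d)],-1)@np.array(c["world_from_camera"]).T
    return P[...,:3]
def blobs(n,d,x=(.2,.8),y=(-.7,.5),zmin=.006,mn=25):
    P=cloud(n,d); Z=P[...,2]
    m=(d>0)&(Z>zmin)&(Z<.13)&(P[...,0]>x[0])&(P[...,0]<x[1])&(P[...,1]>y[0])&(P[...,1]<y[1])
    k,L,st,ce=cv2.connectedComponentsWithStats(m.astype(np.uint8))
    for i in range(1,k):
        if st[i,4]<mn: continue
        q=P[L==i]; zt=np.percentile(q[:,2],95 if st[i,4]<2000 else 50)
        t=q[abs(q[:,2]-zt)<.006][:,:2]
        r=cv2.minAreaRect((t*1000).astype(np.float32))
        print(np.round(ce[i]),st[i,4],"zt %.3f"%zt,"rect c",np.round(r[0],1),"size",np.round(r[1],1),"ang %.1f"%r[2],"mean",np.round(t.mean(0)*1000,1))
E
python3 - <<'E'
from h import *
d=np.load("top0.npz")["d"]; p=np.load("top0.npz")["p"]
P=cloud("top",d); t=P[340:400,200:300,2]; print("table z",t.mean(),t.std())
blobs("top",d)
for u,v in[(580,225),(610,240),(578,262),(617,213)]: print(P[v,u])
a=cv2.resize(p[150:345,160:500],None,fx=2.35,fy=2.35,interpolation=cv2.INTER_CUBIC)
b=cv2.resize(p[190:350,540:640],None,fx=3,fy=3,interpolation=cv2.INTER_CUBIC)
cv2.imwrite("pics/c1.png",a[:,:,::-1]);cv2.imwrite("pics/c2.png",b[:,:,::-1])
E
```

```text
table z 0.007343662209366229 0.10372659425851398
[358. 175.] 516 zt 0.086 rect c [768.7 -54.7] size [71.4 60.4] ang 89.6 mean [765.2 -55.6]
[251. 179.] 470 zt 0.096 rect c [763.  196.5] size [22.9 23.5] ang 4.2 mean [763.  195.7]
[617. 213.] 59 zt 0.011 rect c [ 682.9 -686.1] size [24.8 32.4] ang 83.7 mean [ 682.  -685.9]
[580. 225.] 292 zt 0.015 rect c [ 651.8 -591.8] size [31.3 61.1] ang 57.8 mean [ 651.  -591.5]
[143. 236.] 1188 zt 0.036 rect c [630.4 449.1] size [ 59.9 101. ] ang 5.3 mean [630.1 449.5]
[608. 239.] 729 zt 0.017 rect c [ 616.3 -661. ] size [50.3 91.9] ang 22.9 mean [ 615.8 -659.4]
[360. 243.] 837 zt 0.024 rect c [611.1 -59.9] size [239.6  66. ] ang 84.3 mean [609.8 -59.3]
[229. 242.] 494 zt 0.057 rect c [613.8 249.4] size [18.  18.1] ang 49.2 mean [614.  248.9]
[579. 262.] 159 zt 0.013 rect c [ 563.8 -586.6] size [41.1 44.4] ang 13.3 mean [ 562.6 -587. ]
[462. 264.] 475 zt 0.015 rect c [ 558.4 -303.4] size [64.5 45.7] ang 83.1 mean [ 558.8 -303.5]
[199. 306.] 3211 zt 0.012 rect c [464.9 318.9] size [132.  143.1] ang 1.2 mean [464.5 318.9]
[378. 300.] 309 zt 0.059 rect c [476.2 -98.8] size [39.3 41. ] ang 86.8 mean [475.7 -98.5]
[251. 305.] 338 zt 0.053 rect c [467.  194.1] size [43.3 41. ] ang 89.5 mean [467.8 194. ]
[419. 304.] 346 zt 0.052 rect c [ 466.1 -194. ] size [35.6 41.5] ang 88.9 mean [ 467.2 -194.2]
[336. 305.] 211 zt 0.052 rect c [466.5  -2.6] size [34.6 34.3] ang 89.6 mean [466.6  -2.1]
[291. 313.] 413 zt 0.056 rect c [448.5 102.2] size [39.7 51.4] ang 13.4 mean [447.8 103. ]
[470. 315.] 487 zt 0.016 rect c [ 438.5 -319.4] size [65.9 47. ] ang 89.4 mean [ 437.5 -318.4]
[604. 398.] 460 zt 0.102 rect c [ 252.5 -659.8] size [32.2 18.8] ang 46.4 mean [ 252.9 -658.1]
[ 0.65234874 -0.59536813  0.00601087]
[ 0.61462154 -0.66245809  0.01521445]
[ 5.63003368e-01 -5.88656507e-01  5.09283802e-04]
[ 0.6813708  -0.68811303  0.00491886]
```

View pics/c1.png

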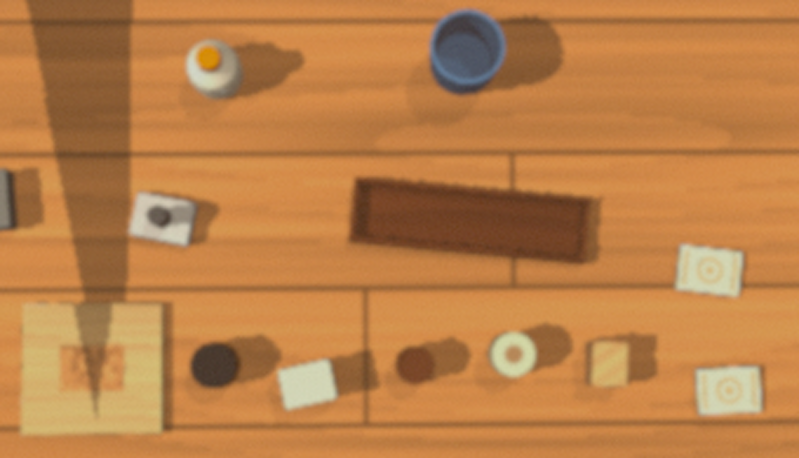

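The enlarged crop agrees with the depth blobs: five blanks, a weight yawed about -7.5°, the tray yawed about -5.7°, the board close to square and two plaques. I'll turn the tool so the fingers close across the tray.

>>> {"method": "play_rows", "body": {"slide": [[0,0,0],[0,0,0],[0,0,0],[0,0,0],[0,0,0],[0,0,0],[0,0,0],[0,0,0]], "twist": [[0,0,-0.1406],[0,0,-0.1406],[0,0,-0.1406],[0,0,-0.1406],[0,0,-0.1406],[0,0,-0.1406],[0,0,-0.1406],[0,0,-0.1406]], "fingers": -1}}

```text
t: 0.9
tool_pos: [0.219, -0.5582, 0.1927]
orientation: [-2.235, -2.206, -0.001]
force: [-0.8, -0.0, -0.7]
opening: 0.093
gripper_force: 0.0
```

```bash
cat >> h.py <<'E'
from scipy.spatial.transform import Rotation as Ro
def pose():
    s=robot.read_state(); R=Ro.from_rotvec(s["orientation"]).as_matrix()
    az=np.degrees(np.arctan2(R[1,0],R[0,0]))
    print("t %.1f"%s["t"],"pos",np.round(s["tool_pos"]*1000,1),"az %.2f"%az,"tilt z",np.round(R[:,2],3),"open %.4f"%s["opening"],"F",np.round(s["force"],1),"g %.1f"%s["gripper_force"],"q",np.round(s["q"],2))
    return s,R
def legs(pos,az,*way):
    """way: (x,y,z mm,az); prints per leg twist then slide (scaled units), rotation done first"""
    p=np.array(pos,float)
    for w in way:
        tw=-(w[3]-az)/60; az=w[3]; a=np.radians(az)
        R=np.array([[np.cos(a),np.sin(a),0],[np.sin(a),-np.cos(a),0],[0,0,-1]])
        dl=R.T@(np.array(w[:3])-p)/250; p=np.array(w[:3],float)
        print(w,"twz %.4f"%tw,"slide",np.round(dl,4),"rows %.1f / %.1f"%(abs(tw)/.143,np.linalg.norm(dl)/.2))
E
python3 - <<'E'
from h import *
s,R=pose()
d=R[:,0]; az=np.degrees(np.arctan2(d[1],d[0]))
p=s["tool_pos"]*1000
legs(p,az,(466,-194,100,88.9),(466,-194,20,88.9),(466,-194,100,88.9),(601.7,-153.5,100,84.3),(601.7,-153.5,25,84.3))
E
```

```text
t 0.9 pos [ 219.  -558.2  192.7] az 89.25 tilt z [-0.     0.001 -1.   ] open 0.0930 F [-0.8 -0.  -0.7] g 0.0 q [-1.28  0.13  1.49  0.    1.52 -1.27]
(466, -194, 100, 88.9) twz 0.0059 slide [1.4756 0.9597 0.371 ] rows 0.0 / 9.0
(466, -194, 20, 88.9) twz -0.0000 slide [0.   0.   0.32] rows 0.0 / 1.6
(466, -194, 100, 88.9) twz -0.0000 slide [ 0.    0.   -0.32] rows 0.0 / 1.6
(601.7, -153.5, 100, 84.3) twz 0.0767 slide [0.2151 0.524  0.    ] rows 0.5 / 2.8
(601.7, -153.5, 25, 84.3) twz -0.0000 slide [0.  0.  0.3] rows 0.0 / 1.5
```

>>> {"method": "play_rows", "body": {"slide": [[0.1476,0.096,0.037],[0.1476,0.096,0.037],[0.1476,0.096,0.037],[0.1476,0.096,0.037],[0.1476,0.096,0.037],[0.1476,0.096,0.037],[0.1476,0.096,0.037],[0.1476,0.096,0.037]], "twist": [[0,0,0],[0,0,0],[0,0,0],[0,0,0],[0,0,0],[0,0,0],[0,0,0],[0,0,0]]}}

```text
t: 1.7
tool_pos: [0.4172, -0.2653, 0.1187]
orientation: [-2.243, -2.2, 0.0]
force: [0.3, -1.5, -0.4]
opening: 0.0933
gripper_force: 0.0
```

>>> {"method": "play_rows", "body": {"slide": [[0.1476,0.096,0.037],[0.1476,0.096,0.037],[0,0,0],[0,0,0],[0,0,0],[0,0,0],[0,0,0],[0,0,0]], "twist": [[0,0,0],[0,0,0],[0,0,0],[0,0,0],[0,0,0],[0,0,0],[0,0,0],[0,0,0]]}}

```text
t: 2.5
tool_pos: [0.4659, -0.1951, 0.1011]
orientation: [2.244, 2.198, 0.0]
force: [-0.3, 1.2, 0.4]
opening: 0.0929
gripper_force: 0.0
```

Run:
```python
from h import *
s,R=pose()
p,d=cams.read_camera("side"); np.savez("side1.npz",p=p,d=d)
a=cv2.resize(p[200:440,180:420],None,fx=2.4,fy=2.4,interpolation=cv2.INTER_CUBIC)
cv2.imwrite("pics/c3.png",a[:,:,::-1])
d0=np.load("side0.npz")["d"]; blobs("side",d0,x=(.3,.72),y=(-.4,.2))
```

```text
t 2.5 pos [ 465.9 -195.1  101.1] az 88.82 tilt z [ 0. -0. -1.] open 0.0929 F [-0.3  1.2  0.4] g 0.0 q [-0.5  -0.06  1.86 -0.    1.35 -0.48]
[256. 268.] 2297 zt 0.042 rect c [460.8  39.3] size [ 65.7 319. ] ang 1.4 mean [464.  25.]
[339. 287.] 1879 zt 0.023 rect c [612.9 -56.7] size [243.2  66.3] ang 84.4 mean [611.  -75.1]
[335. 291.] 41 zt 0.008 rect c [601.2 -74.6] size [33.8 15.9] ang 51.9 mean [602.6 -75.5]
[282. 340.] 955 zt 0.051 rect c [ 467.5 -191.9] size [39.1 43.5] ang 87.7 mean [ 467.2 -194.6]
[359. 385.] 1076 zt 0.013 rect c [ 560.7 -301.6] size [65.6 46.6] ang 83.1 mean [ 559.7 -304.1]
[286. 415.] 1304 zt 0.013 rect c [ 439.7 -317.8] size [46.5 66.2] ang 2.7 mean [ 439.2 -320.2]
```

View pics/c3.png

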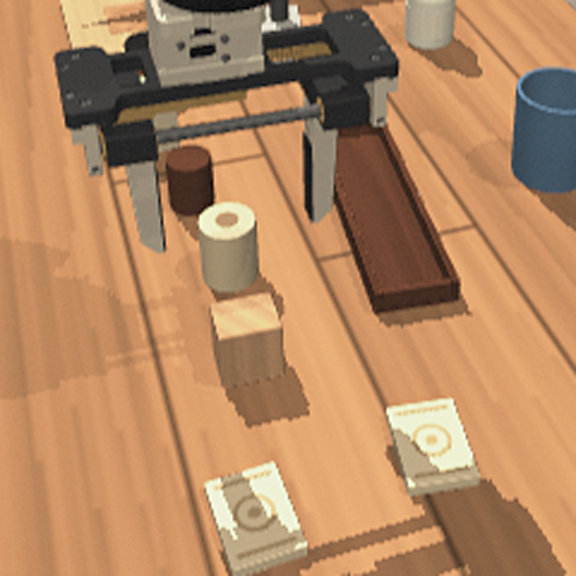

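The side crop shows the open gripper lined up over the small block at crop (245,340). The side and top measurements agree within 2 mm, so I'll go down and grip.

>>> {"method": "play_rows", "body": {"slide": [[0.006,0.004,0.1],[0,0,0.124],[0,0,0.1],[0,0,0],[0,0,0],[0,0,0],[0,0,0],[0,0,0]], "twist": [[0,0,0],[0,0,0],[0,0,0],[0,0,0],[0,0,0],[0,0,0],[0,0,0],[0,0,0]]}}

```text
t: 3.35
tool_pos: [0.4681, -0.1933, 0.0212]
orientation: [2.241, 2.198, 0.001]
force: [-0.2, 0.0, 0.4]
opening: 0.0926
gripper_force: 0.0
```

>>> {"method": "play_rows", "body": {"slide": [[0,0,0],[0,0,0],[0,0,0],[0,0,0],[0,0,0],[0,0,0],[0,0,0],[0,0,0]], "twist": [[0,0,0],[0,0,0],[0,0,0],[0,0,0],[0,0,0],[0,0,0],[0,0,0],[0,0,0]], "fingers": 1, "force": 20}}

```text
t: 4.15
tool_pos: [0.4671, -0.1927, 0.0198]
orientation: [-2.243, -2.2, -0.0]
force: [0.4, -0.5, -0.7]
opening: 0.0434
gripper_force: 20.0
```

Run:
```python
from h import *
s,R=pose()
```

```text
t 4.2 pos [ 467.1 -192.7   19.8] az 88.91 tilt z [-0.  0. -1.] open 0.0434 F [ 0.4 -0.5 -0.7] g 20.0 q [-0.49  0.03  1.92  0.    1.19 -0.47]
```

Run:
```python
from h import *
s,R=pose()
legs(s["tool_pos"]*1000,88.9,(467.1,-192.7,100,88.9),(602.7,-151.8,100,84.35),(602.7,-151.8,24.6,84.35),(602.7,-151.8,100,84.35),(477,-97.5,100,89),(477,-97.5,20,89))
```

```text
t 4.2 pos [ 467.1 -192.7   19.8] az 88.91 tilt z [-0.  0. -1.] open 0.0434 F [ 0.4 -0.5 -0.7] g 20.0 q [-0.49  0.03  1.92  0.    1.19 -0.47]
(467.1, -192.7, 100, 88.9) twz -0.0000 slide [ 1.000e-04 -2.000e-04 -3.208e-01] rows 0.0 / 1.6
(602.7, -151.8, 100, 84.35) twz 0.0758 slide [0.2162 0.5237 0.    ] rows 0.5 / 2.8
(602.7, -151.8, 24.6, 84.35) twz -0.0000 slide [0.     0.     0.3016] rows 0.0 / 1.5
(602.7, -151.8, 100, 84.35) twz -0.0000 slide [ 0.      0.     -0.3016] rows 0.0 / 1.5
(477, -97.5, 100, 89) twz -0.0775 slide [ 0.2084 -0.5065  0.    ] rows 0.5 / 2.7
(477, -97.5, 20, 89) twz 0.0000 slide [0.   0.   0.32] rows 0.0 / 1.6
```

>>> {"method": "play_rows", "body": {"slide": [[0,0,-0.1],[0,0,-0.121],[0,0,-0.1],[0,0,0],[0.0541,0.131,0],[0.0541,0.131,0],[0.054,0.131,0],[0.054,0.131,0]], "twist": [[0,0,0],[0,0,0],[0,0,0],[0,0,0.0758],[0,0,0],[0,0,0],[0,0,0],[0,0,0]]}}

```text
t: 4.95
tool_pos: [0.6039, -0.1513, 0.0998]
orientation: [-2.328, -2.109, 0.0]
force: [-0.1, 0.2, -0.1]
opening: 0.0432
gripper_force: 20.0
```

>>> {"method": "play_rows", "body": {"slide": [[0,0,0],[0,0,0],[0,0,0.1],[0,0,0.08],[0,0,0.04],[0,0,0.02],[0,0,0],[0,0,0]], "twist": [[0,0,0],[0,0,0],[0,0,0],[0,0,0],[0,0,0],[0,0,0],[0,0,0],[0,0,0]]}}

```text
t: 5.75
tool_pos: [0.6034, -0.1523, 0.0413]
orientation: [2.327, 2.108, 0.001]
force: [0.8, -0.3, -1.0]
opening: 0.0437
gripper_force: 20.0
```

Run:
```python
from h import *
s,R=pose()
p,d=cams.read_camera("side")
a=cv2.resize(p[200:350,230:430],None,fx=4,fy=4,interpolation=cv2.INTER_CUBIC)
cv2.imwrite("pics/c4.png",a[:,:,::-1])
```

```text
t 5.8 pos [ 603.4 -152.3   41.3] az 84.34 tilt z [ 0.002 -0.001 -1.   ] open 0.0437 F [ 0.8 -0.3 -1. ] g 20.0 q [-0.33  0.3   1.57 -0.    1.26 -0.23]
```

View pics/c4.png

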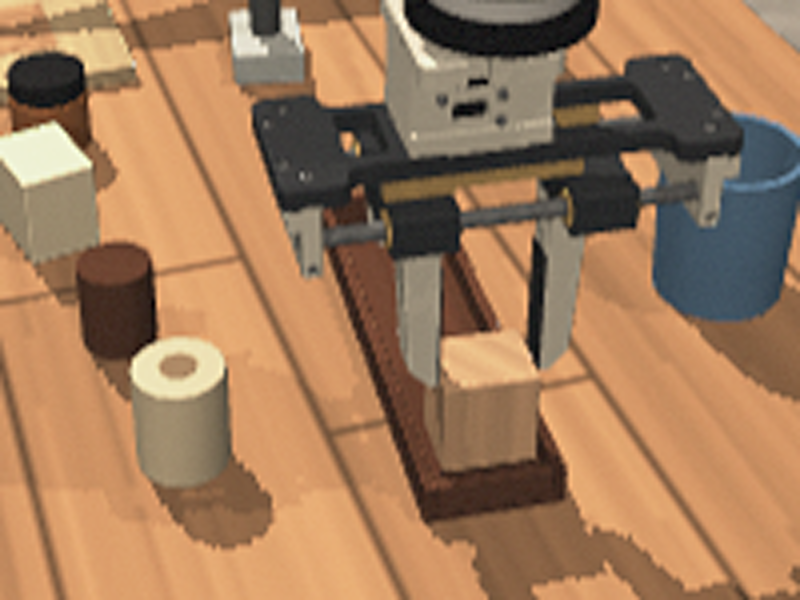

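The crop shows the block held squarely above the tray's near end, clear of the walls, with its face at crop (485,425). The mug clears the gripper. I'll lower it, release and go to the roll.

>>> {"method": "play_rows", "body": {"slide": [[0,0,0.03],[0,0,0.02],[0,0,0.012],[0,0,0.004],[0,0,0],[0,0,0],[0,0,0],[0,0,0]], "twist": [[0,0,0],[0,0,0],[0,0,0],[0,0,0],[0,0,0],[0,0,0],[0,0,0],[0,0,0]]}}

```text
t: 6.6
tool_pos: [0.6028, -0.1518, 0.0237]
orientation: [-2.328, -2.109, -0.0]
force: [-3.3, 0.7, 3.9]
opening: 0.0436
gripper_force: 20.0
```

>>> {"method": "play_rows", "body": {"slide": [[0,0,0],[0,0,0],[0,0,0],[0,0,0],[0,0,-0.05],[0,0,-0.1],[0,0,-0.1],[0,0,-0.1]], "twist": [[0,0,0],[0,0,0],[0,0,0],[0,0,0],[0,0,0],[0,0,0],[0,0,0],[0,0,0]], "fingers": -0.3}}

```text
t: 7.4
tool_pos: [0.603, -0.1519, 0.113]
orientation: [2.328, 2.109, 0.001]
force: [0.6, 0.2, 0.4]
opening: 0.0604
gripper_force: 0.0
```

Run:
```python
from h import *
s,R=pose()
legs(s["tool_pos"]*1000,84.35,(477,-97.5,112,84.35),(477,-97.5,20,84.35))
```

```text
t 7.4 pos [ 603.  -151.9  113. ] az 84.36 tilt z [ 0.001 -0.    -1.   ] open 0.0604 F [0.6 0.2 0.4] g 0.0 q [-0.33  0.24  1.52  0.    1.39 -0.23]
(477, -97.5, 112, 84.35) twz -0.0000 slide [ 0.1669 -0.5228  0.0042] rows 0.0 / 2.7
(477, -97.5, 20, 84.35) twz -0.0000 slide [0.    0.    0.368] rows 0.0 / 1.8
```

>>> {"method": "play_rows", "body": {"slide": [[0.042,-0.1307,0.001],[0.042,-0.1307,0.001],[0.0415,-0.1307,0.001],[0.0415,-0.1307,0.001],[0,0,0],[0,0,0.12],[0,0,0.14],[0,0,0.1]], "twist": [[0,0,0],[0,0,0],[0,0,0],[0,0,0],[0,0,0],[0,0,0],[0,0,0],[0,0,0]], "fingers": -0.6}}

```text
t: 8.2
tool_pos: [0.4775, -0.0977, 0.0196]
orientation: [2.327, 2.109, 0.001]
force: [-0.6, -0.3, -0.4]
opening: 0.0744
gripper_force: 0.0
```

>>> {"method": "play_rows", "body": {"slide": [[0,0,0.008],[0,0,0],[0,0,0],[0,0,0],[0,0,0],[0,0,0],[0,0,0],[0,0,0]], "twist": [[0,0,0],[0,0,0],[0,0,0],[0,0,0],[0,0,0],[0,0,0],[0,0,0],[0,0,0]], "fingers": 1}}

```text
t: 9.0
tool_pos: [0.4784, -0.0979, 0.0198]
orientation: [2.326, 2.108, 0.003]
force: [1.2, -0.1, 7.0]
opening: 0.0434
gripper_force: 20.0
```

Run:
```python
from h import *
s,R=pose()
p=s["tool_pos"]*1000
x,y=612-.0983*56,-58.3-.995*56
print(x,y); legs(p,84.35,(p[0],p[1],100,84.35),(612-.0983*49,-58.3-.995*49,100,84.35))
```

```text
t 9.0 pos [478.4 -97.9  19.8] az 84.36 tilt z [ 0.003 -0.001 -1.   ] open 0.0434 F [ 1.2 -0.1  7. ] g 20.0 q [-0.31 -0.02  1.97 -0.    1.18 -0.21]
606.4952 -114.02
(np.float64(478.4447943194098), np.float64(-97.92114952495884), 100, 84.35) twz -0.0000 slide [ 0.      0.     -0.3206] rows 0.0 / 1.6
(607.1833, -107.055, 100, 84.35) twz -0.0000 slide [0.0143 0.516  0.    ] rows 0.0 / 2.6
```

>>> {"method": "play_rows", "body": {"slide": [[0,0,-0.1],[0,0,-0.127],[0,0,-0.1],[0.0036,0.129,0],[0.0036,0.129,0],[0.0036,0.129,0],[0.0035,0.129,0],[0,0,0]], "twist": [[0,0,0],[0,0,0],[0,0,0],[0,0,0],[0,0,0],[0,0,0],[0,0,0],[0,0,0]]}}

```text
t: 9.8
tool_pos: [0.6079, -0.1066, 0.0988]
orientation: [-2.328, -2.11, -0.0]
force: [-0.8, 0.2, -1.8]
opening: 0.0429
gripper_force: 20.0
```

>>> {"method": "play_rows", "body": {"slide": [[0,0,0.05],[0,0,0.1],[0,0,0.08],[0,0,0.045],[0,0,0.02],[0,0,0.006],[0,0,0],[0,0,0]], "twist": [[0,0,0],[0,0,0],[0,0,0],[0,0,0],[0,0,0],[0,0,0],[0,0,0],[0,0,0]]}}

```text
t: 10.6
tool_pos: [0.606, -0.1067, 0.0255]
orientation: [2.327, 2.109, 0.001]
force: [0.0, -0.4, -1.0]
opening: 0.0432
gripper_force: 20.0
```

Run:
```python
from h import *
s,R=pose()
```

```text
t 10.6 pos [ 606.  -106.7   25.5] az 84.36 tilt z [ 0.001 -0.    -1.   ] open 0.0432 F [ 0.  -0.4 -1. ] g 20.0 q [-0.26  0.31  1.6  -0.    1.23 -0.16]
```

>>> {"method": "play_rows", "body": {"slide": [[-0.004,0,0.004],[-0.004,0,0.003],[-0.004,0,0],[0,0,0],[0,0,0],[0,0,0],[0,0,0],[0,0,0]], "twist": [[0,0,0],[0,0,0],[0,0,0],[0,0,0],[0,0,0],[0,0,0],[0,0,0],[0,0,0]]}}

```text
t: 11.4
tool_pos: [0.6061, -0.1096, 0.0239]
orientation: [2.327, 2.109, 0.002]
force: [-0.4, 1.6, 5.8]
opening: 0.0431
gripper_force: 20.0
```

>>> {"method": "play_rows", "body": {"slide": [[0,0,0],[0,0,0],[0,0,0],[0,0,0],[0,0,-0.05],[0,0,-0.1],[0,0,-0.1],[0,0,-0.06]], "twist": [[0,0,0],[0,0,0],[0,0,0],[0,0,0],[0,0,0],[0,0,0],[0,0,0],[0,0,0]], "fingers": -0.4}}

```text
t: 12.2
tool_pos: [0.6066, -0.1099, 0.1037]
orientation: [2.326, 2.107, 0.003]
force: [-0.3, -1.1, 0.4]
opening: 0.0649
gripper_force: 0.0
```

>>> {"method": "play_rows", "body": {"slide": [[0.0942,-0.1482,0],[0.0942,-0.1482,0],[0.0943,-0.1482,0],[0.0943,-0.1481,0],[0,0,0],[0,0,0],[0,0,0],[0,0,0]], "twist": [[0,0,0],[0,0,0],[0,0,0],[0,0,0],[0,0,0],[0,0,0],[0,0,0],[0,0,0]]}}

```text
t: 13.0
tool_pos: [0.4683, -0.0019, 0.1009]
orientation: [2.328, 2.108, 0.001]
force: [-0.3, -0.5, -0.2]
opening: 0.0654
gripper_force: 0.0
```

Run:
```python
from h import *
s,R=pose()
p,d=cams.read_camera("top"); blobs("top",d,x=(.4,.72),y=(-.4,.4))
p,d=cams.read_camera("side")
a=cv2.resize(p[240:350,280:390],None,fx=4,fy=4,interpolation=cv2.INTER_CUBIC)
cv2.imwrite("pics/c5.png",a[:,:,::-1])
```

```text
t 13.0 pos [468.3  -1.9 100.9] az 84.31 tilt z [ 0.001 -0.    -1.   ] open 0.0654 F [-0.3 -0.5 -0.2] g 0.0 q [-0.11 -0.17  1.96 -0.    1.35 -0.01]
[373. 244.] 1449 zt 0.059 rect c [ 601.8 -130.5] size [81.1 43.4] ang 84.6 mean [ 602.4 -119.9]
[229. 242.] 495 zt 0.058 rect c [613.5 249. ] size [18.1 17.4] ang 61.9 mean [613.6 248.7]
[357. 240.] 47 zt 0.010 rect c [616.4 -52.9] size [31.1 24.3] ang 89.3 mean [617.8 -53.1]
[462. 264.] 475 zt 0.015 rect c [ 558.7 -303.3] size [64.7 45.7] ang 82.8 mean [ 558.3 -304.1]
[199. 306.] 3214 zt 0.012 rect c [464.9 318.9] size [129.4 143.3] ang 0.6 mean [464.5 319.1]
[251. 305.] 336 zt 0.054 rect c [468.1 194.6] size [42.7 42.4] ang 32.3 mean [467.4 194.3]
[290. 312.] 386 zt 0.057 rect c [448.7 102.6] size [39.4 51.8] ang 12.0 mean [449.4 103.2]
[470. 316.] 492 zt 0.015 rect c [ 437.8 -319.6] size [45.7 64. ] ang 2.1 mean [ 436.8 -319.3]
```

View pics/c5.png

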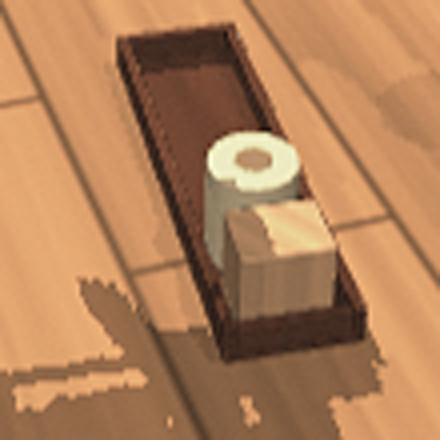

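The crop shows the block and the roll standing upright side by side in the tray's near end, at (280,265) and (252,195). Next is the stub.

>>> {"method": "play_rows", "body": {"slide": [[0,0,0.08],[0,0,0.12],[0,0,0.08],[0,0,0.04],[0,0,0],[0,0,0],[0,0,0],[0,0,0]], "twist": [[0,0,0],[0,0,0],[0,0,0],[0,0,0],[0,0,0],[0,0,0],[0,0,0],[0,0,0]]}}

```text
t: 13.9
tool_pos: [0.4682, -0.0013, 0.0216]
orientation: [2.327, 2.108, 0.002]
force: [-0.5, 0.1, 0.6]
opening: 0.0656
gripper_force: 0.0
```

>>> {"method": "play_rows", "body": {"slide": [[0,0,0],[0,0,0],[0,0,0],[0,0,0],[0,0,0],[0,0,0],[0,0,0],[0,0,0]], "twist": [[0,0,0],[0,0,0],[0,0,0],[0,0,0],[0,0,0],[0,0,0],[0,0,0],[0,0,0]], "fingers": 1}}

```text
t: 14.7
tool_pos: [0.4672, -0.0012, 0.0204]
orientation: [2.328, 2.109, 0.0]
force: [1.1, -0.1, 0.5]
opening: 0.0367
gripper_force: 20.0
```

>>> {"method": "play_rows", "body": {"slide": [[0,0,-0.1],[0,0,-0.127],[0,0,-0.1],[-0.048,0.149,0],[-0.048,0.149,0],[-0.048,0.149,0],[-0.048,0.149,0],[0,0,0]], "twist": [[0,0,0],[0,0,0],[0,0,0],[0,0,0],[0,0,0],[0,0,0],[0,0,0],[0,0,0]]}}

```text
t: 15.5
tool_pos: [0.6127, -0.0655, 0.0998]
orientation: [-2.329, -2.107, 0.002]
force: [-0.5, 0.1, -1.2]
opening: 0.0365
gripper_force: 20.0
```

>>> {"method": "play_rows", "body": {"slide": [[0,0,0.05],[0,0,0.1],[0,0,0.08],[0,0,0.045],[0,0,0.02],[0,0,0],[0,0,0],[0,0,0]], "twist": [[0,0,0],[0,0,0],[0,0,0],[0,0,0],[0,0,0],[0,0,0],[0,0,0],[0,0,0]]}}

```text
t: 16.3
tool_pos: [0.6117, -0.0637, 0.0298]
orientation: [2.327, 2.108, 0.002]
force: [0.7, -0.4, -0.5]
opening: 0.0366
gripper_force: 20.0
```

>>> {"method": "play_rows", "body": {"slide": [[-0.004,0,0.012],[-0.004,0,0.009],[-0.004,0,0.002],[-0.002,0,0],[0,0,0],[0,0,0],[0,0,0],[0,0,0]], "twist": [[0,0,0],[0,0,0],[0,0,0],[0,0,0],[0,0,0],[0,0,0],[0,0,0],[0,0,0]]}}

```text
t: 17.1
tool_pos: [0.6117, -0.0668, 0.0242]
orientation: [2.327, 2.108, 0.003]
force: [-0.4, 2.1, 7.4]
opening: 0.0368
gripper_force: 20.0
```

>>> {"method": "play_rows", "body": {"slide": [[0,0,0],[0,0,0],[0,0,0],[0,0,0],[0,0,-0.05],[0,0,-0.1],[0,0,-0.1],[0,0,-0.06]], "twist": [[0,0,0],[0,0,0],[0,0,0],[0,0,0],[0,0,0],[0,0,0],[0,0,0],[0,0,0]], "fingers": -0.4}}

```text
t: 17.9
tool_pos: [0.6116, -0.0673, 0.1034]
orientation: [2.326, 2.108, 0.003]
force: [0.7, 0.0, -0.1]
opening: 0.065
gripper_force: 0.0
```

>>> {"method": "play_rows", "body": {"slide": [[0.1027,-0.1187,0],[0.1027,-0.1187,0],[0.1027,-0.1187,0],[0.1027,-0.1187,0],[0.1027,-0.1187,0],[0.1027,-0.1187,0],[0,0,0],[0,0,0]], "twist": [[0,0,0],[0,0,0],[0,0,0],[0,0,0],[0,0,0],[0,0,-0.102],[0,0,-0.102],[0,0,-0.102]]}}

```text
t: 18.7
tool_pos: [0.4476, 0.1047, 0.1006]
orientation: [1.953, 2.46, 0.001]
force: [0.3, -1.1, -0.0]
opening: 0.0652
gripper_force: 0.0
```

Run:
```python
from h import *
s,R=pose()
legs(s["tool_pos"]*1000,102.7,(449.7,103.3,100,102.7),(449.7,103.3,20,102.7),(449.7,103.3,100,84.35),(612+.0983*42,-58.3+.995*42,100,84.35))
```

```text
t 18.7 pos [447.6 104.7 100.6] az 103.09 tilt z [ 0.001  0.    -1.   ] open 0.0652 F [ 0.3 -1.1 -0. ] g 0.0 q [ 0.12 -0.19  1.98  0.    1.36 -0.11]
(449.7, 103.3, 100, 102.7) twz -0.0000 slide [-0.0074  0.0068  0.0024] rows 0.0 / 0.1
(449.7, 103.3, 20, 102.7) twz -0.0000 slide [0.   0.   0.32] rows 0.0 / 1.6
(449.7, 103.3, 100, 84.35) twz 0.3058 slide [ 0.    0.   -0.32] rows 2.1 / 1.6
(616.1286, -16.509999999999998, 100, 84.35) twz -0.0000 slide [-0.4114  0.7097  0.    ] rows 0.0 / 4.1
```

>>> {"method": "play_rows", "body": {"slide": [[-0.0074,0.0068,0.08],[0,0,0.12],[0,0,0.08],[0,0,0.04],[0,0,0],[0,0,0],[0,0,0],[0,0,0]], "twist": [[0,0,0],[0,0,0],[0,0,0],[0,0,0],[0,0,0],[0,0,0],[0,0,0],[0,0,0]]}}

```text
t: 19.5
tool_pos: [0.4514, 0.1024, 0.0213]
orientation: [1.961, 2.453, 0.002]
force: [0.2, 0.5, -0.1]
opening: 0.0653
gripper_force: 0.0
```

>>> {"method": "play_rows", "body": {"slide": [[0,0,0],[0,0,0],[0,0,0],[0,0,0],[0,0,0],[0,0,0],[0,0,0],[0,0,0]], "twist": [[0,0,0],[0,0,0],[0,0,0],[0,0,0],[0,0,0],[0,0,0],[0,0,0],[0,0,0]], "fingers": 1}}

```text
t: 20.3
tool_pos: [0.4505, 0.1023, 0.0202]
orientation: [1.962, 2.454, 0.0]
force: [1.2, -0.2, 1.7]
opening: 0.0393
gripper_force: 20.0
```

>>> {"method": "play_rows", "body": {"slide": [[0,0,-0.1],[0,0,-0.127],[0,0,-0.1],[0,0,0],[0,0,0],[0,0,0],[0,0,0],[0,0,0]], "twist": [[0,0,0],[0,0,0],[0,0,0],[0,0,0.102],[0,0,0.102],[0,0,0.102],[0,0,0],[0,0,0]]}}

```text
t: 21.1
tool_pos: [0.4499, 0.1022, 0.1014]
orientation: [-2.324, -2.113, 0.001]
force: [0.2, 0.4, -2.0]
opening: 0.0397
gripper_force: 20.0
```

Run:
```python
from h import *
s,R=pose()
legs(s["tool_pos"]*1000,84.35,(612+.0983*41,-58.3+.995*41,100,84.35))
```

```text
t 21.1 pos [449.9 102.2 101.4] az 84.54 tilt z [-0.001 -0.    -1.   ] open 0.0397 F [ 0.2  0.4 -2. ] g 20.0 q [ 0.11 -0.19  1.97  0.    1.36  0.21]
(616.0303, -17.504999999999995, 100, 84.35) twz -0.0000 slide [-0.4112  0.7084  0.0055] rows 0.0 / 4.1
```

>>> {"method": "play_rows", "body": {"slide": [[-0.083,0.1417,0.001],[-0.083,0.1417,0.001],[-0.083,0.1417,0.001],[-0.083,0.1417,0.001],[-0.083,0.1417,0.001],[0,0,0],[0,0,0],[0,0,0]], "twist": [[0,0,0.0015],[0,0,0.0015],[0,0,0],[0,0,0],[0,0,0],[0,0,0],[0,0,0],[0,0,0]]}}

```text
t: 21.9
tool_pos: [0.6153, -0.0181, 0.1001]
orientation: [-2.329, -2.107, 0.001]
force: [0.4, -0.3, -1.2]
opening: 0.04
gripper_force: 20.0
```

>>> {"method": "play_rows", "body": {"slide": [[0,0,0.05],[0,0,0.1],[0,0,0.07],[0,0,0.04],[0,0,0.02],[0,0,0],[0,0,0],[0,0,0]], "twist": [[0,0,0],[0,0,0],[0,0,0],[0,0,0],[0,0,0],[0,0,0],[0,0,0],[0,0,0]]}}

```text
t: 22.7
tool_pos: [0.6171, -0.0188, 0.0319]
orientation: [2.33, 2.105, 0.002]
force: [0.2, 0.7, -1.1]
opening: 0.0398
gripper_force: 20.0
```

Run:
```python
from h import *
s,R=pose(); p=s["tool_pos"][:2]*1000-np.array([612,-58.3]); print("s %.1f across %.1f"%(p@[.0983,.995],p@[.995,-.0983]))
```

```text
t 22.7 pos [617.1 -18.8  31.9] az 84.18 tilt z [ 0.002 -0.    -1.   ] open 0.0398 F [ 0.2  0.7 -1.1] g 20.0 q [-0.11  0.3   1.59  0.    1.24 -0.01]
s 39.8 across 1.2
```

>>> {"method": "play_rows", "body": {"slide": [[-0.003,0,0.014],[-0.004,0,0.012],[-0.003,0,0.005],[-0.002,0,0],[0,0,0],[0,0,0],[0,0,0],[0,0,0]], "twist": [[0,0,0],[0,0,0],[0,0,0],[0,0,0],[0,0,0],[0,0,0],[0,0,0],[0,0,0]]}}

```text
t: 23.5
tool_pos: [0.6168, -0.0213, 0.0241]
orientation: [2.331, 2.105, 0.003]
force: [-0.2, 3.2, 6.1]
opening: 0.0394
gripper_force: 20.0
```

>>> {"method": "play_rows", "body": {"slide": [[0,0,0],[0,0,0],[0,0,0],[0,0,0],[0,0,-0.05],[0,0,-0.1],[0,0,-0.1],[0,0,-0.06]], "twist": [[0,0,0],[0,0,0],[0,0,0],[0,0,0],[0,0,0],[0,0,0],[0,0,0],[0,0,0]], "fingers": -0.4}}

```text
t: 24.3
tool_pos: [0.6172, -0.0219, 0.1037]
orientation: [2.33, 2.104, 0.004]
force: [0.2, -0.3, 0.4]
opening: 0.0651
gripper_force: 0.0
```

>>> {"method": "play_rows", "body": {"slide": [[0.1342,-0.1127,0],[0.1342,-0.1127,0],[0.1342,-0.1127,0],[0.1342,-0.1127,0],[0.1342,-0.1127,0],[0.1342,-0.1127,0],[0,0,0],[0,0,0]], "twist": [[0,0,0],[0,0,0],[0,0,0],[0,0,0],[0,0,0],[0,0,0],[0,0,0],[0,0,0]], "fingers": -0.6}}

```text
t: 25.1
tool_pos: [0.4679, 0.1964, 0.1008]
orientation: [2.328, 2.108, 0.001]
force: [0.3, 0.2, -0.7]
opening: 0.0742
gripper_force: 0.0
```

Run:
```python
from h import *
s,R=pose(); 
for n in("top","side"):
    p,d=cams.read_camera(n); P=cloud(n,d)
    q=P[(d>0)&(P[...,2]>.036)&(P[...,2]<.08)]
    r=q[:,:2]*1000-np.array([611,-60] if n=="top" else [612.9,-56.7])
    S=r@[.0983,.995]; A=r@[.995,-.0983]; m=(abs(A)<40)&(abs(S)<125)
    print(n,m.sum(),"s range",np.percentile(S[m],[0.5,2,98,99.5]).round(1),"A",np.percentile(A[m],[1,99]).round(1)); h=np.histogram(S[m],np.arange(-118,120,4))[0]; print(h.tolist())
a=cv2.resize(p[240:350,280:390],None,fx=4,fy=4,interpolation=cv2.INTER_CUBIC)
cv2.imwrite("pics/c6.png",a[:,:,::-1])
```

```text
t 25.1 pos [467.9 196.4 100.8] az 84.32 tilt z [ 0.001 -0.    -1.   ] open 0.0742 F [ 0.3  0.2 -0.7] g 0.0 q [ 0.3  -0.06  1.85 -0.    1.35  0.4 ]
top 1208 s range [-111.3 -109.2   61.6   63.9] A [-23.5  18.9]
[0, 15, 36, 34, 28, 37, 33, 32, 32, 34, 26, 10, 19, 28, 27, 32, 35, 29, 35, 29, 25, 18, 6, 12, 19, 27, 27, 29, 25, 28, 24, 15, 9, 31, 31, 31, 29, 33, 31, 30, 32, 30, 30, 30, 34, 21, 0, 0, 0, 0, 0, 0, 0, 0, 0, 0, 0, 0, 0]
side 1513 s range [-114.  -113.3   57.3   61.9] A [-23.8  18.4]
[10, 187, 46, 38, 41, 39, 35, 44, 39, 30, 9, 54, 54, 49, 51, 44, 29, 41, 24, 26, 20, 8, 0, 9, 27, 41, 28, 21, 27, 19, 16, 10, 67, 53, 23, 23, 27, 28, 25, 24, 29, 21, 29, 21, 19, 8, 0, 0, 0, 0, 0, 0, 0, 0, 0, 0, 0, 0, 0]
```

View pics/c6.png

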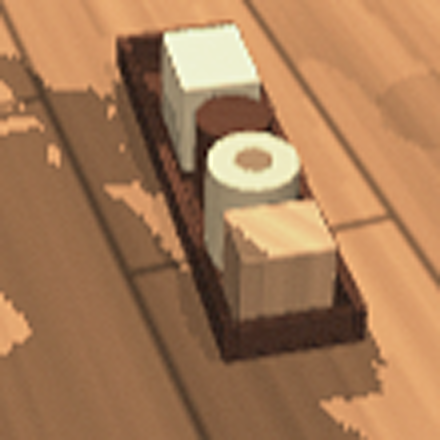

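The crop shows the four blanks standing upright in the tray, leaving about 50 mm free at the far end. I'll pick the jar, use it to nudge the row together while it is above the rim, then lower it.

>>> {"method": "play_rows", "body": {"slide": [[-0.005,0,0.08],[0,0,0.12],[0,0,0.08],[0,0,0.04],[0,0,0],[0,0,0],[0,0,0],[0,0,0]], "twist": [[0,0,0],[0,0,0],[0,0,0],[0,0,0],[0,0,0],[0,0,0],[0,0,0],[0,0,0]]}}

```text
t: 26.0
tool_pos: [0.4691, 0.1947, 0.0217]
orientation: [2.331, 2.105, 0.003]
force: [-0.2, 0.7, 0.7]
opening: 0.0745
gripper_force: 0.0
```

>>> {"method": "play_rows", "body": {"slide": [[0,0,0],[0,0,0],[0,0,0],[0,0,0],[0,0,0],[0,0,0],[0,0,0],[0,0,0]], "twist": [[0,0,0],[0,0,0],[0,0,0],[0,0,0],[0,0,0],[0,0,0],[0,0,0],[0,0,0]], "fingers": 1, "force": 30}}

```text
t: 26.8
tool_pos: [0.4681, 0.1945, 0.0204]
orientation: [2.331, 2.106, 0.0]
force: [0.5, 0.1, -0.3]
opening: 0.0435
gripper_force: 30.0
```

>>> {"method": "play_rows", "body": {"slide": [[0,0,-0.1],[0,0,-0.127],[0,0,-0.1],[-0.1162,0.1345,0],[-0.1162,0.1345,0],[-0.1162,0.1345,0],[-0.1162,0.1345,0],[-0.1162,0.1345,0]], "twist": [[0,0,0],[0,0,0],[0,0,0],[0,0,0],[0,0,0],[0,0,0],[0,0,0],[0,0,0]]}}

```text
t: 27.6
tool_pos: [0.6212, 0.0315, 0.1016]
orientation: [-2.331, -2.105, 0.001]
force: [0.3, 0.5, -1.4]
opening: 0.0439
gripper_force: 30.0
```

>>> {"method": "play_rows", "body": {"slide": [[0,0,0],[0,0,0.05],[0,0,0.08],[0,0,0.06],[0,0,0.03],[0,0,0],[0,0,0],[0,0,0]], "twist": [[0,0,0],[0,0,0],[0,0,0],[0,0,0],[0,0,0],[0,0,0],[0,0,0],[0,0,0]]}}

```text
t: 28.4
tool_pos: [0.6213, 0.0331, 0.0483]
orientation: [2.33, 2.105, 0.002]
force: [0.6, -0.3, -1.2]
opening: 0.0436
gripper_force: 30.0
```

```bash
cat >> h.py <<'E'
def tray():
    s,R=pose(); p=s["tool_pos"][:2]*1000-np.array([612,-58.3]); print("s %.1f across %.1f"%(p@[.0983,.995],p@[.995,-.0983]))
E
python3 -c "from h import *; tray()"
```

```text
t 28.4 pos [621.3  33.1  48.3] az 84.19 tilt z [ 0.002 -0.    -1.   ] open 0.0436 F [ 0.6 -0.3 -1.2] g 30.0 q [-0.03  0.3   1.57  0.    1.27  0.07]
s 91.9 across 0.2
```

>>> {"method": "play_rows", "body": {"slide": [[-0.008,0,0],[-0.008,0,0],[-0.008,0,0],[-0.008,0,0],[0,0,0],[0,0,0],[0,0,0],[0,0,0]], "twist": [[0,0,0],[0,0,0],[0,0,0],[0,0,0],[0,0,0],[0,0,0],[0,0,0],[0,0,0]]}}

```text
t: 29.2
tool_pos: [0.6196, 0.0249, 0.047]
orientation: [-2.331, -2.106, 0.0]
force: [0.1, -0.0, -0.9]
opening: 0.0434
gripper_force: 30.0
```

>>> {"method": "play_rows", "body": {"slide": [[0.008,0,0],[0.009,0,0],[0,0,0.04],[0,0,0.03],[0,0,0.015],[0,0,0.005],[0,0,0],[0,0,0]], "twist": [[0,0,0],[0,0,0],[0,0,0],[0,0,0],[0,0,0],[0,0,0],[0,0,0],[0,0,0]]}}

```text
t: 30.0
tool_pos: [0.6199, 0.0292, 0.0244]
orientation: [-2.331, -2.106, 0.001]
force: [-1.7, -0.7, 0.1]
opening: 0.0443
gripper_force: 30.0
```

```bash
python3 -c "from h import *; tray()"
```

```text
t 30.0 pos [619.9  29.2  24.4] az 84.18 tilt z [-0.  0. -1.] open 0.0443 F [-1.7 -0.7  0.1] g 30.0 q [-0.04  0.32  1.59 -0.    1.23  0.07]
s 87.8 across -0.7
```

>>> {"method": "play_rows", "body": {"slide": [[0,0,0],[0,0,0],[0,0,0],[0,0,0],[0,0,-0.05],[0,0,-0.1],[0,0,-0.1],[0,0,-0.06]], "twist": [[0,0,0],[0,0,0],[0,0,0],[0,0,0],[0,0,0],[0,0,0],[0,0,0],[0,0,0]], "fingers": -0.4}}

```text
t: 30.8
tool_pos: [0.6215, 0.0291, 0.1055]
orientation: [2.329, 2.104, 0.004]
force: [1.0, 0.4, 1.3]
opening: 0.0651
gripper_force: 0.0
```

>>> {"method": "play_rows", "body": {"slide": [[-0.168,-0.0135,0],[-0.168,-0.0135,0],[-0.168,-0.0135,0],[-0.168,-0.0135,0],[-0.168,-0.0135,0],[-0.168,-0.0135,0],[-0.168,-0.0135,0],[-0.168,-0.0135,0]], "twist": [[0,0,0],[0,0,0],[0,0,0],[0,0,0],[0,0,0],[0,0,0],[0,0,0],[0,0,0]], "fingers": -1}}

```text
t: 31.6
tool_pos: [0.5587, -0.3041, 0.1027]
orientation: [2.331, 2.105, 0.0]
force: [0.7, 0.1, 0.1]
opening: 0.0929
gripper_force: 0.0
```

Run:
```python
from h import *
pose()
for n in("top","side"):
    p,d=cams.read_camera(n); print(n); blobs(n,d,x=(.37,.72),y=(-.45,.41)); np.savez(n+"2.npz",p=p,d=d)
    if n=="top": b=p
p0=cv2.resize(p[220:460,230:440],None,fx=2.2,fy=2.2,interpolation=cv2.INTER_CUBIC)
p1=cv2.resize(b[270:345,160:245],None,fx=3.5,fy=3.5,interpolation=cv2.INTER_CUBIC)
c=np.zeros((528,800,3),np.uint8); c[:p0.shape[0],:p0.shape[1]]=p0; c[:p1.shape[0],480:480+p1.shape[1]]=p1
cv2.imwrite("pics/c7.png",c[:,:,::-1])
```

```text
t 31.6 pos [ 558.7 -304.1  102.7] az 84.18 tilt z [ 0.001 -0.    -1.   ] open 0.0929 F [0.7 0.1 0.1] g 0.0 q [-0.58  0.28  1.48  0.    1.38 -0.48]
top
[163. 235.] 175 zt 0.036 rect c [634.8 404.3] size [59.  11.3] ang 0.7 mean [632.1 405. ]
[361. 243.] 2405 zt 0.050 rect c [608.9 -60.3] size [223.6  44.7] ang 84.6 mean [609.2 -60.6]
[229. 242.] 491 zt 0.058 rect c [613.8 249.4] size [17.5 18.1] ang 42.9 mean [614.1 249.2]
[460. 264.] 411 zt 0.015 rect c [ 559.1 -299.6] size [57.8 45.7] ang 83.5 mean [ 559.4 -299.4]
[199. 306.] 3227 zt 0.012 rect c [465.6 319.5] size [131.8 144.5] ang 0.1 mean [464.6 319.2]
[478. 318.] 141 zt 0.015 rect c [ 436.1 -335. ] size [31.  42.3] ang 89.8 mean [ 431.9 -339.1]
side
[288. 182.] 208 zt 0.035 rect c [636.  404.2] size [58.6 11.2] ang 0.1 mean [634.2 404.8]
[233. 209.] 1470 zt 0.016 rect c [466.6 321.7] size [130.3 148.1] ang 0.1 mean [465.4 315.4]
[296. 208.] 374 zt 0.060 rect c [616.3 249.1] size [18.6 19.7] ang 7.3 mean [614.7 249.4]
[323. 243.] 246 zt 0.058 rect c [613.3  24.6] size [61.5 33.9] ang 70.4 mean [615.6  26.6]
[346. 284.] 145 zt 0.061 rect c [ 604.9 -121.3] size [16.1 38.1] ang 86.3 mean [ 604.4 -121.5]
[350. 311.] 1059 zt 0.054 rect c [ 601.2 -157. ] size [25.7 44.2] ang 83.1 mean [ 600.3 -158.9]
[359. 385.] 1070 zt 0.013 rect c [ 560.6 -301.4] size [65.3 46.6] ang 82.4 mean [ 559.8 -303.9]
[286. 415.] 1312 zt 0.013 rect c [ 439.9 -318. ] size [46.5 65.1] ang 2.3 mean [ 439.3 -320.2]
```

View pics/c7.png

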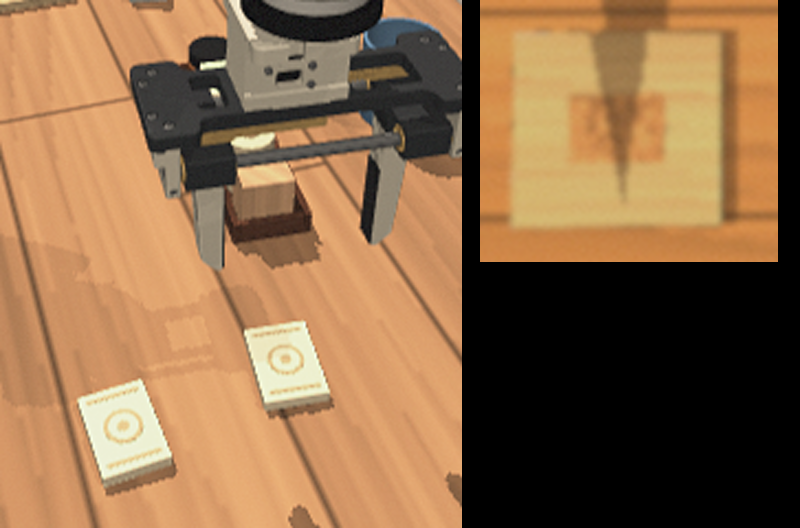

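The crop shows both plaques undisturbed, at (287,365) and (125,432), the tray packed behind the gripper, and the cork patch square on the board. I'll refine the board and patch pose from the colours.

Run:
```python
from h import *
c=cams.get_calibration("top"); T=np.array(c["world_from_camera"])
def W(u,v,z):
    r=np.stack([(u-c["cx"])/c["fx"],(v-c["cy"])/c["fy"],np.ones_like(u)],-1)@T[:3,:3].T
    return (T[:3,3]+r*((z-T[2,3])/r[:,2:]))[:,:2]*1000
p=np.mean([np.load(f"top{i}.npz")["p"].astype(float) for i in(0,2)],0)
S=p[...,2]/p.sum(2)  # blue share: board > patch, bench
def edge(prof): # subpixel strongest step by gradient centroid
    g=abs(np.gradient(prof)); k=g.argmax(); w=slice(max(k-2,0),k+3); return (g[w]*np.arange(len(prof))[w]).sum()/g[w].sum()
def fit(name,vr,ur,lr):
    # vertical edges (cols) over rows vr ; horizontal over cols ur
    out=[]
    for lo,hi in lr["u"]:
        vs=np.arange(*vr); us=np.array([lo+edge(S[v,lo:hi]) for v in vs]); q=W(us,vs.astype(float),.012); f=np.polyfit(q[:,0],q[:,1],1); out.append(("y",np.median(q[:,1]).round(1),"slope dy/dx deg %.2f"%np.degrees(f[0])))
    for lo,hi in lr["v"]:
        us=np.concatenate([np.arange(*a) for a in ur]); vs=np.array([lo+edge(S[lo:hi,u]) for u in us]); q=W(us.astype(float),vs,.012); f=np.polyfit(q[:,1],q[:,0],1); out.append(("x",np.median(q[:,0]).round(1),"slope dx/dy deg %.2f"%np.degrees(f[0])))
    print(name,*out,sep="\n ")
fit("board",(284,330),[(174,188),(212,226)],dict(u=[(162,177),(222,238)],v=[(272,286),(327,342)]))
fit("patch",(299,314),[(188,193),(206,211)],dict(u=[(178,194),(206,222)],v=[(289,303),(308,324)]))
```

```text
board
 ('y', np.float64(390.4), 'slope dy/dx deg -0.23')
 ('y', np.float64(248.2), 'slope dy/dx deg 0.03')
 ('x', np.float64(530.1), 'slope dx/dy deg 0.41')
 ('x', np.float64(398.6), 'slope dx/dy deg -0.34')
patch
 ('y', np.float64(351.7), 'slope dy/dx deg 2.10')
 ('y', np.float64(288.8), 'slope dy/dx deg -0.35')
 ('x', np.float64(487.2), 'slope dx/dy deg -0.65')
 ('x', np.float64(442.3), 'slope dx/dy deg 0.18')
```

>>> {"method": "play_rows", "body": {"slide": [[0.0065,0.005,0.08],[0,0,0.12],[0,0,0.1],[0,0,0.06],[0,0,0.03],[0,0,0.006],[0,0,0],[0,0,0]], "twist": [[0,0,0.02],[0,0,0],[0,0,0],[0,0,0],[0,0,0],[0,0,0],[0,0,0],[0,0,0]]}}

```text
t: 32.5
tool_pos: [0.5617, -0.3015, 0.0047]
orientation: [2.352, 2.08, 0.001]
force: [0.2, 1.1, -0.0]
opening: 0.0931
gripper_force: 0.0
```

>>> {"method": "play_rows", "body": {"slide": [[0,0,0],[0,0,0],[0,0,0],[0,0,0],[0,0,0],[0,0,0],[0,0,0],[0,0,0]], "twist": [[0,0,0],[0,0,0],[0,0,0],[0,0,0],[0,0,0],[0,0,0],[0,0,0],[0,0,0]], "fingers": 1, "force": 20}}

```text
t: 33.3
tool_pos: [0.5605, -0.3009, 0.003]
orientation: [-2.353, -2.081, 0.0]
force: [0.4, 0.3, 0.2]
opening: 0.0335
gripper_force: 0.0
```

Run:
```python
from h import *
s,R=pose(); p=s["tool_pos"]*1000
legs(p,83,(p[0],p[1],110,83),(465.8,320.6,110,90),(465.8,320.6,16,90))
```

```text
t 33.3 pos [ 560.5 -300.9    3. ] az 82.98 tilt z [-0.  0. -1.] open 0.0335 F [0.4 0.3 0.2] g 0.0 q [-0.57  0.39  1.55  0.    1.21 -0.45]
(np.float64(560.5414231424504), np.float64(-300.8800303356617), 110, 83) twz 0.0000 slide [ 0.      0.     -0.4278] rows 0.0 / 2.1
(465.8, 320.6, 110, 90) twz -0.1167 slide [ 2.4859 -0.379   0.    ] rows 0.8 / 12.6
(465.8, 320.6, 16, 90) twz 0.0000 slide [0.    0.    0.376] rows 0.0 / 1.9
```

The fingers closed past 46 mm, so the plaque isn't between them. I'll look.

Run:
```python
from h import *
p,d=cams.read_camera("side"); pose(); blobs("side",d,x=(.37,.72),y=(-.45,-.2))
p0=cv2.resize(p[280:470,230:450],None,fx=2.7,fy=2.7,interpolation=cv2.INTER_CUBIC)
cv2.imwrite("pics/c8.png",p0[:,:,::-1])
p,d=cams.read_camera("top"); blobs("top",d,x=(.37,.72),y=(-.45,-.2))
```

```text
t 33.4 pos [ 560.5 -300.8    3. ] az 82.98 tilt z [-0.  0. -1.] open 0.0294 F [ 0.8 -0.2  0.2] g 0.0 q [-0.57  0.39  1.55  0.    1.21 -0.45]
[400. 310.] 44 zt 0.130 rect c [ 623.9 -284.4] size [ 3.5 22.8] ang 81.2 mean [ 623.6 -284.8]
[324. 321.] 29 zt 0.130 rect c [ 512.5 -271. ] size [ 6.  13.4] ang 62.3 mean [ 512.6 -271.9]
[417. 327.] 30 zt 0.126 rect c [ 636.  -321.2] size [17.8  1.1] ang 86.0 mean [ 635.9 -322.2]
[376. 334.] 43 zt 0.128 rect c [ 575.7 -318.6] size [12.5  1.2] ang 78.1 mean [ 575.8 -318.1]
[363. 368.] 2258 zt 0.048 rect c [ 559.2 -302.4] size [17.5 63.9] ang 82.4 mean [ 557.7 -307.3]
[331. 338.] 25 zt 0.128 rect c [ 513.1 -305.9] size [17.7  1.1] ang 79.4 mean [ 513.3 -305. ]
[286. 415.] 1311 zt 0.013 rect c [ 439.7 -318.3] size [46.4 65.8] ang 2.5 mean [ 439.3 -320.3]
[456. 259.] 262 zt 0.129 rect c [ 580.  -276.9] size [14.8 98.7] ang 83.1 mean [ 590.4 -277.7]
[473. 315.] 357 zt 0.015 rect c [ 437.5 -323.5] size [55.2 44.8] ang 89.1 mean [ 439.  -325.7]
```

View pics/c8.png

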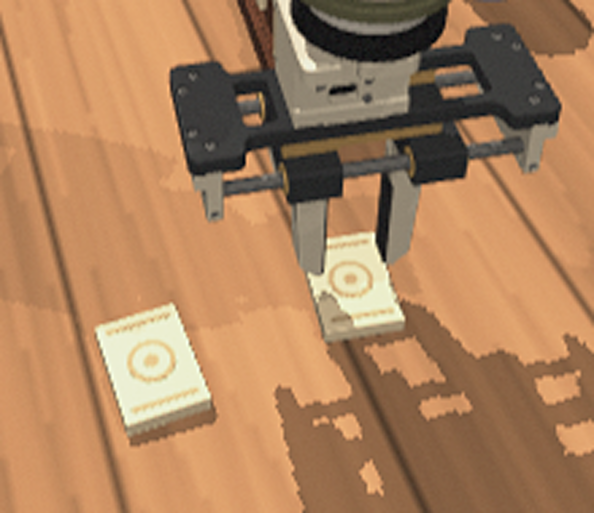

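The plaque is still in place, with its circle at crop (350,280). The tips seem to overlap it at (315,270), so I'll check their measured position.

Run:
```python
from h import *
p,d=cams.read_camera("side"); pose(); P=cloud("side",d)*1000
for v in(360,368,374,378,380,382,386): print(v,[tuple(P[v,u].round().astype(int).tolist()) for u in(343,347,351,359,372,376)])
```

```text
t 33.5 pos [ 560.6 -300.9    3.1] az 82.98 tilt z [ 0.  0. -1.] open 0.0217 F [-1.1 -0.4 -0.7] g 0.0 q [-0.57  0.39  1.55  0.    1.21 -0.45]
360 [(530, -305, 76), (536, -306, 75), (542, -308, 75), (581, -251, 2), (574, -311, 67), (580, -312, 66)]
368 [(531, -306, 60), (537, -307, 59), (542, -308, 59), (571, -275, 12), (574, -312, 51), (581, -313, 49)]
374 [(531, -306, 47), (537, -306, 45), (544, -307, 43), (566, -287, 14), (575, -312, 38), (582, -312, 35)]
378 [(540, -285, 11), (537, -308, 38), (543, -309, 37), (563, -293, 13), (583, -299, 12), (593, -294, 2)]
380 [(540, -286, 8), (545, -290, 10), (544, -308, 31), (562, -296, 12), (581, -303, 12), (591, -298, 2)]
382 [(540, -287, 5), (543, -294, 11), (549, -295, 11), (560, -301, 13), (579, -307, 13), (590, -301, 2)]
386 [(538, -291, 0), (540, -302, 13), (546, -303, 11), (558, -308, 12), (577, -313, 12), (587, -307, 1)]
```

Run:
```python
from h import *
def tips(n,d,c,r=.075,lo=.02):
    P=cloud(n,d)*1000; q=P[d>0]
    m=(np.hypot(q[:,0]-c[0],q[:,1]-c[1])<70)&(q[:,2]>c[2]-8)&(q[:,2]<c[2]+110); q=q[m]
    for lo in range(-5,60,5):
        k=q[(q[:,2]>c[2]+lo)&(q[:,2]<=c[2]+lo+5)]; L=k[k[:,0]<c[0]];Rr=k[k[:,0]>=c[0]]
        print(lo,len(L),len(Rr),L.mean(0).round() if len(L) else "",Rr.mean(0).round() if len(Rr) else "")
tips("side",np.load("side2.npz")["d"],(558.7,-304.1,102.7))
tips("top",np.load("top2.npz")["d"],(558.7,-304.1,102.7))
```

```text
-5 0 0  
0 0 0  
5 0 0  
10 0 0  
15 0 0  
20 0 0  
25 7 19 [ 506. -314.  131.] [ 604. -321.  131.]
30 22 34 [ 503. -314.  135.] [ 605. -321.  136.]
35 34 36 [ 501. -313.  140.] [ 606. -321.  140.]
40 31 45 [ 500. -312.  145.] [ 606. -322.  145.]
45 39 40 [ 500. -312.  150.] [ 607. -322.  150.]
50 36 46 [ 500. -312.  155.] [ 606. -322.  155.]
55 38 44 [ 500. -312.  160.] [ 607. -322.  160.]
-5 0 0  
0 0 0  
5 0 0  
10 0 0  
15 0 0  
20 0 2  [ 603. -311.  125.]
25 0 1  [ 610. -304.  131.]
30 0 2  [ 610. -303.  137.]
35 0 1  [ 605. -302.  138.]
40 0 0  
45 0 1  [ 602. -310.  150.]
50 0 1  [ 602. -311.  153.]
55 0 0
```

The finger tips stand about 26 mm above the reported TCP, whatever the opening, so this grasp closed above the plaque. I'll open, go lower in steps and watch the force.

>>> {"method": "play_rows", "body": {"slide": [[0,0,0],[0,0,0],[0,0,0],[0,0,0],[0,0,0],[0,0,0],[0,0,0],[0,0,0]], "twist": [[0,0,0],[0,0,0],[0,0,0],[0,0,0],[0,0,0],[0,0,0],[0,0,0],[0,0,0]], "fingers": -0.7}}

```text
t: 34.25
tool_pos: [0.5605, -0.3008, 0.003]
orientation: [-2.353, -2.081, 0.0]
force: [-0.3, -0.5, 1.0]
opening: 0.0779
gripper_force: 0.0
```

>>> {"method": "play_rows", "body": {"slide": [[0,-0.002,0],[0,0,0.02],[0,0,0.02],[0,0,0.02],[0,0,0.015],[0,0,0],[0,0,0],[0,0,0]], "twist": [[0,0,0],[0,0,0],[0,0,0],[0,0,0],[0,0,0],[0,0,0],[0,0,0],[0,0,0]]}}

```text
t: 35.05
tool_pos: [0.5603, -0.3009, -0.0154]
orientation: [2.353, 2.081, 0.0]
force: [0.9, 0.1, 0.1]
opening: 0.079
gripper_force: 0.0
```

Run:
```python
from h import *
p,d=cams.read_camera("side"); pose()
p0=cv2.resize(p[320:420,300:440],None,fx=4,fy=4,interpolation=cv2.INTER_CUBIC)
cv2.imwrite("pics/c9.png",p0[:,:,::-1])
```

```text
t 35.1 pos [ 560.3 -301.   -15.3] az 82.98 tilt z [ 0.001 -0.    -1.   ] open 0.0791 F [ 0.6  0.4 -0.6] g 0.0 q [-0.57  0.41  1.56  0.    1.18 -0.45]
```

View pics/c9.png

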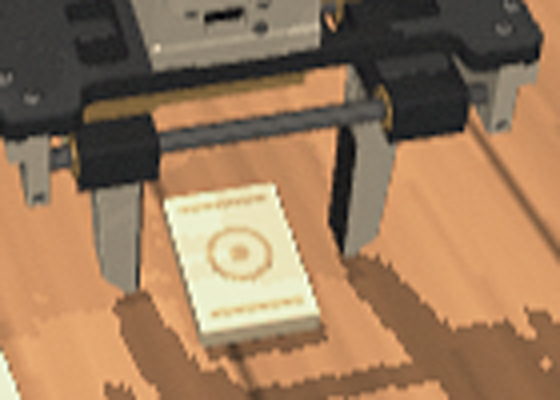

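The crop shows the fingers straddling the plaque and nearly down to their shadows, still touching nothing. I'll go 6 mm lower and grip.

>>> {"method": "play_rows", "body": {"slide": [[0,0,0.012],[0,0,0.012],[0,0,0],[0,0,0],[0,0,0],[0,0,0],[0,0,0],[0,0,0]], "twist": [[0,0,0],[0,0,0],[0,0,0],[0,0,0],[0,0,0],[0,0,0],[0,0,0],[0,0,0]]}}

```text
t: 35.9
tool_pos: [0.5601, -0.3008, -0.0216]
orientation: [2.353, 2.081, 0.0]
force: [0.1, -0.4, 0.0]
opening: 0.0793
gripper_force: 0.0
```

>>> {"method": "play_rows", "body": {"slide": [[0,0,0],[0,0,0],[0,0,0],[0,0,0],[0,0,0],[0,0,0],[0,0,0],[0,0,0]], "twist": [[0,0,0],[0,0,0],[0,0,0],[0,0,0],[0,0,0],[0,0,0],[0,0,0],[0,0,0]], "fingers": 1, "force": 20}}

```text
t: 36.7
tool_pos: [0.5602, -0.3008, -0.0216]
orientation: [2.353, 2.081, 0.0]
force: [0.4, 0.9, 0.3]
opening: 0.0455
gripper_force: 20.0
```

Run:
```python
from h import *
s,R=pose(); p=s["tool_pos"]*1000
legs(p,83,(p[0],p[1],80,83),(465.8,320.6,80,83))
```

```text
t 36.7 pos [ 560.2 -300.8  -21.6] az 82.98 tilt z [ 0. -0. -1.] open 0.0455 F [0.4 0.9 0.3] g 20.0 q [-0.57  0.42  1.56  0.    1.17 -0.45]
(np.float64(560.1524678232996), np.float64(-300.8363367869022), 80, 83) twz 0.0000 slide [ 0.      0.     -0.4064] rows 0.0 / 2.0
(465.8, 320.6, 80, 83) twz 0.0000 slide [ 2.4212 -0.6775  0.    ] rows 0.0 / 12.6
```

>>> {"method": "play_rows", "body": {"slide": [[0,0,-0.05],[0,0,-0.12],[0,0,-0.12],[0,0,-0.12],[0.173,-0.0484,0],[0.173,-0.0484,0],[0.173,-0.0484,0],[0.173,-0.0484,0]], "twist": [[0,0,0],[0,0,0],[0,0,0],[0,0,0],[0,0,0],[0,0,0],[0,0,0],[0,0,0]]}}

```text
t: 37.5
tool_pos: [0.5329, -0.1218, 0.082]
orientation: [2.353, 2.08, 0.001]
force: [0.4, 0.1, 0.1]
opening: 0.0455
gripper_force: 20.0
```

>>> {"method": "play_rows", "body": {"slide": [[0.173,-0.0484,0],[0.173,-0.0484,0],[0.173,-0.0484,0],[0.173,-0.0484,0],[0.173,-0.0484,0],[0.173,-0.0484,0],[0.173,-0.0484,0],[0.173,-0.0484,0]], "twist": [[0,0,0],[0,0,0],[0,0,0],[0,0,0],[0,0,0],[0,0,0],[0,0,0],[0,0,0]]}}

```text
t: 38.3
tool_pos: [0.4792, 0.2339, 0.0821]
orientation: [2.353, 2.081, 0.002]
force: [0.8, -0.7, -0.4]
opening: 0.0457
gripper_force: 20.0
```

>>> {"method": "play_rows", "body": {"slide": [[0.173,-0.0484,0],[0.173,-0.0484,0],[0,0,0],[0,0,0],[0,0,0],[0,0,0],[0,0,0],[0,0,0]], "twist": [[0,0,0],[0,0,0],[0,0,-0.0583],[0,0,-0.0583],[0,0,0],[0,0,0],[0,0,0],[0,0,0]]}}

```text
t: 39.1
tool_pos: [0.4662, 0.3205, 0.0811]
orientation: [2.224, 2.219, 0.0]
force: [0.8, 0.0, -0.0]
opening: 0.0459
gripper_force: 20.0
```

Run:
```python
from h import *
s,R=pose(); p=s["tool_pos"]*1000
legs(p,90,(465.8,322,80,90),(465.8,322,-9.5,90))
```

```text
t 39.1 pos [466.2 320.5  81.1] az 89.89 tilt z [ 0.  0. -1.] open 0.0459 F [ 0.8  0.  -0. ] g 20.0 q [0.51 0.12 1.71 0.   1.31 0.51]
(465.8, 322, 80, 90) twz 0.0000 slide [ 0.0059 -0.0015  0.0043] rows 0.0 / 0.0
(465.8, 322, -9.5, 90) twz 0.0000 slide [0.    0.    0.358] rows 0.0 / 1.8
```

>>> {"method": "play_rows", "body": {"slide": [[0.006,-0.0015,0.05],[0,0,0.1],[0,0,0.1],[0,0,0.06],[0,0,0.03],[0,0,0.015],[0,0,0.005],[0,0,0.002]], "twist": [[0,0,-0.002],[0,0,0],[0,0,0],[0,0,0],[0,0,0],[0,0,0],[0,0,0],[0,0,0]]}}

```text
t: 39.9
tool_pos: [0.4664, 0.3228, -0.0087]
orientation: [2.219, 2.223, 0.002]
force: [0.3, -0.1, -0.2]
opening: 0.0455
gripper_force: 20.0
```

>>> {"method": "play_rows", "body": {"slide": [[0,0,0],[0,0,0],[0,0,0],[0,0,0],[0,0,0],[0,0,0],[0,0,0],[0,0,0]], "twist": [[0,0,0],[0,0,0],[0,0,0],[0,0,0],[0,0,0],[0,0,0],[0,0,0],[0,0,0]]}}

```text
t: 40.7
tool_pos: [0.4656, 0.3223, -0.0097]
orientation: [-2.22, -2.223, 0.0]
force: [0.2, 0.2, -0.5]
opening: 0.0457
gripper_force: 20.0
```

>>> {"method": "play_rows", "body": {"slide": [[0,0,0],[0,0,0],[0,0,0],[0,0,0],[0,0,-0.05],[0,0,-0.12],[0,0,-0.14],[0,0,-0.08]], "twist": [[0,0,0],[0,0,0],[0,0,0],[0,0,0],[0,0,0],[0,0,0],[0,0,0],[0,0,0]], "fingers": -0.5}}

```text
t: 41.5
tool_pos: [0.467, 0.3232, 0.092]
orientation: [2.219, 2.222, 0.006]
force: [0.2, 0.1, 0.3]
opening: 0.0701
gripper_force: 0.0
```

Run:
```python
from h import *
s,R=pose(); p=s["tool_pos"]*1000
pi,d=cams.read_camera("side"); blobs("side",d,x=(.37,.72),y=(-.45,-.2)); blobs("side",d,x=(.40,.53),y=(.25,.39),zmin=.017)
legs(p,90,(440.3,-318.5,90,92))
```

```text
t 41.5 pos [467.  323.2  92. ] az 90.09 tilt z [ 0.004  0.002 -1.   ] open 0.0701 F [0.2 0.1 0.3] g 0.0 q [0.52 0.11 1.7  0.   1.33 0.51]
[286. 415.] 1310 zt 0.013 rect c [ 439.6 -317.8] size [46.3 65.3] ang 2.5 mean [ 439.2 -320.2]
[232. 205.] 260 zt 0.026 rect c [464.9 321.1] size [66.4 46.2] ang 89.0 mean [464.3 317.5]
(440.3, -318.5, 90, 92) twz -0.0333 slide [-2.5615 -0.1965  0.0081] rows 0.2 / 12.8
```

>>> {"method": "play_rows", "body": {"slide": [[-0.1834,-0.0079,0],[-0.1834,-0.0079,0],[-0.1834,-0.0079,0],[-0.1834,-0.0079,0],[-0.1834,-0.0079,0],[-0.1834,-0.0079,0],[-0.1834,-0.0079,0],[-0.1834,-0.0079,0]], "twist": [[0,0,0],[0,0,0],[0,0,0],[0,0,0],[0,0,0],[0,0,0],[0,0,0],[0,0,0]], "fingers": -0.7}}

```text
t: 42.35
tool_pos: [0.4501, -0.0462, 0.0885]
orientation: [2.219, 2.223, 0.001]
force: [1.4, 0.9, -0.1]
opening: 0.0791
gripper_force: 0.0
```

>>> {"method": "play_rows", "body": {"slide": [[-0.1834,-0.0079,0],[-0.1834,-0.0079,0],[-0.1834,-0.0079,0],[-0.1834,-0.0079,0],[-0.1834,-0.0079,0],[-0.1834,-0.0079,0],[0,0,0],[0,0,0]], "twist": [[0,0,0],[0,0,0],[0,0,0],[0,0,0],[0,0,0],[0,0,0],[0,0,-0.037],[0,0,0]]}}

```text
t: 43.15
tool_pos: [0.4385, -0.3208, 0.0879]
orientation: [-2.178, -2.264, -0.0]
force: [0.5, -0.4, -0.8]
opening: 0.0789
gripper_force: 0.0
```

Run:
```python
from h import *
pi,d=cams.read_camera("side"); s,R=pose(); p=s["tool_pos"]*1000
blobs("side",d,x=(.37,.72),y=(-.45,-.2))
legs(p,92.2,(439.3,-318.6,p[2],92.2),(439.3,-318.6,-21.5,92.2))
```

```text
t 43.2 pos [ 438.7 -319.7   87.8] az 92.21 tilt z [-0.  0. -1.] open 0.0791 F [-0.5 -0.2  1.4] g 0.0 q [-0.72  0.05  1.77  0.    1.32 -0.76]
[315. 355.] 100 zt 0.129 rect c [ 481.3 -324.7] size [ 9.7 19.2] ang 49.5 mean [ 482.5 -325.7]
[248. 376.] 79 zt 0.130 rect c [ 391.6 -331.7] size [14.3  3.8] ang 8.7 mean [ 391.2 -331.6]
[286. 415.] 1310 zt 0.013 rect c [ 439.8 -317.8] size [46.4 66.5] ang 2.2 mean [ 439.3 -320.3]
(439.3, -318.6, np.float64(87.83893748877217), 92.2) twz -0.0000 slide [0.0045 0.0026 0.    ] rows 0.0 / 0.0
(439.3, -318.6, -21.5, 92.2) twz -0.0000 slide [0.     0.     0.4374] rows 0.0 / 2.2
```

>>> {"method": "play_rows", "body": {"slide": [[0.0045,0.0026,0.06],[0,0,0.12],[0,0,0.12],[0,0,0.07],[0,0,0.04],[0,0,0.02],[0,0,0.007],[0,0,0]], "twist": [[0,0,0],[0,0,0],[0,0,0],[0,0,0],[0,0,0],[0,0,0],[0,0,0],[0,0,0]]}}

```text
t: 44.0
tool_pos: [0.4402, -0.3186, -0.0207]
orientation: [2.175, 2.265, 0.0]
force: [-0.1, -0.4, 0.0]
opening: 0.0792
gripper_force: 0.0
```

>>> {"method": "play_rows", "body": {"slide": [[0,0,0],[0,0,0],[0,0,0],[0,0,0],[0,0,0],[0,0,0],[0,0,0],[0,0,0]], "twist": [[0,0,0],[0,0,0],[0,0,0],[0,0,0],[0,0,0],[0,0,0],[0,0,0],[0,0,0]], "fingers": 1}}

```text
t: 44.8
tool_pos: [0.4397, -0.3186, -0.0212]
orientation: [2.176, 2.266, 0.0]
force: [-0.0, 0.7, 2.2]
opening: 0.0457
gripper_force: 20.0
```

Run:
```python
from h import *
s,R=pose(); p=s["tool_pos"]*1000
legs(p,92.2,(p[0],p[1],90,92.2),(465.6,322,90,92.2))
```

```text
t 44.8 pos [ 439.7 -318.6  -21.2] az 92.31 tilt z [ 0. -0. -1.] open 0.0457 F [-0.   0.7  2.2] g 20.0 q [-0.72  0.19  1.83 -0.    1.11 -0.76]
(np.float64(439.697680879205), np.float64(-318.5585252521833), 90, 92.2) twz -0.0000 slide [ 0.      0.     -0.4449] rows 0.0 / 2.2
(465.6, 322, 90, 92.2) twz -0.0000 slide [2.5564 0.2019 0.    ] rows 0.0 / 12.8
```

>>> {"method": "play_rows", "body": {"slide": [[0,0,-0.05],[0,0,-0.13],[0,0,-0.13],[0,0,-0.13],[0.1701,0.0135,0],[0.1701,0.0135,0],[0.1701,0.0135,0],[0.1701,0.0135,0]], "twist": [[0,0,0],[0,0,0],[0,0,0],[0,0,0],[0,0,0],[0,0,0],[0,0,0],[0,0,0]]}}

```text
t: 45.6
tool_pos: [0.4461, -0.1465, 0.0894]
orientation: [2.176, 2.265, 0.001]
force: [-0.5, 1.1, -0.9]
opening: 0.0454
gripper_force: 20.0
```

>>> {"method": "play_rows", "body": {"slide": [[0.1701,0.0135,0],[0.1701,0.0135,0],[0.1701,0.0135,0],[0.1701,0.0135,0],[0.1701,0.0135,0],[0.1701,0.0135,0],[0.1701,0.0135,0],[0.1701,0.0135,0]], "twist": [[0,0,0],[0,0,0],[0,0,0],[0,0,0],[0,0,0],[0,0,0],[0,0,0],[0,0,0]]}}

```text
t: 46.4
tool_pos: [0.4593, 0.195, 0.0895]
orientation: [2.176, 2.266, 0.001]
force: [1.4, 0.1, -1.1]
opening: 0.0455
gripper_force: 20.0
```

>>> {"method": "play_rows", "body": {"slide": [[0.1701,0.0135,0],[0.1701,0.0135,0],[0.1701,0.0135,0],[0,0,0],[0,0,0],[0,0,0],[0,0,0],[0,0,0]], "twist": [[0,0,0],[0,0,0],[0,0,0],[0,0,0.037],[0,0,0],[0,0,0],[0,0,0],[0,0,0]]}}

```text
t: 47.2
tool_pos: [0.4646, 0.3202, 0.0889]
orientation: [2.221, 2.222, 0.0]
force: [-0.3, -0.1, -0.5]
opening: 0.0457
gripper_force: 20.0
```

Run:
```python
from h import *
s,R=pose(); p=s["tool_pos"]*1000
pi,d=cams.read_camera("top"); blobs("top",d,x=(.40,.53),y=(.25,.39),zmin=.017)
legs(p,90,(465.8,320.8,0.8,90))
```

```text
t 47.2 pos [464.6 320.2  88.9] az 90.05 tilt z [ 0.  0. -1.] open 0.0457 F [-0.3 -0.1 -0.5] g 20.0 q [ 0.51  0.11  1.71 -0.    1.33  0.51]
[204. 307.] 345 zt 0.123 rect c [462.4 295.3] size [18.9 43.3] ang 89.1 mean [462.4 295.6]
(465.8, 320.8, 0.8, 90) twz 0.0000 slide [0.0026 0.0046 0.3522] rows 0.0 / 1.8
```

>>> {"method": "play_rows", "body": {"slide": [[0.0026,0.0046,0.05],[0,0,0.1],[0,0,0.1],[0,0,0.05],[0,0,0.03],[0,0,0.015],[0,0,0.005],[0,0,0.002]], "twist": [[0,0,0],[0,0,0],[0,0,0],[0,0,0],[0,0,0],[0,0,0],[0,0,0],[0,0,0]]}}

```text
t: 48.05
tool_pos: [0.4663, 0.322, 0.0015]
orientation: [2.219, 2.223, 0.002]
force: [0.0, 0.2, -0.3]
opening: 0.0457
gripper_force: 20.0
```

>>> {"method": "play_rows", "body": {"slide": [[0,0,0],[0,0,0],[0,0,0],[0,0,0],[0,0,0],[0,0,0],[0,0,0],[0,0,0]], "twist": [[0,0,0],[0,0,0],[0,0,0],[0,0,0],[0,0,0],[0,0,0],[0,0,0],[0,0,0]]}}

```text
t: 48.85
tool_pos: [0.4657, 0.3217, 0.0008]
orientation: [2.22, 2.223, 0.0]
force: [-1.2, -0.2, 1.4]
opening: 0.0458
gripper_force: 20.0
```

>>> {"method": "play_rows", "body": {"slide": [[0,0,0],[0,0,0],[0,0,0],[0,0,0],[0,0,-0.05],[0,0,-0.08],[0,0,-0.07],[0,0,0]], "twist": [[0,0,0],[0,0,0],[0,0,0],[0,0,0],[0,0,0],[0,0,0],[0,0,0],[0,0,0]], "fingers": -0.5}}

```text
t: 49.65
tool_pos: [0.468, 0.323, 0.0545]
orientation: [2.219, 2.222, 0.009]
force: [1.0, -0.1, 0.1]
opening: 0.0699
gripper_force: 0.0
```

>>> {"method": "play_rows", "body": {"slide": [[0,0,0],[0,0,0],[0,0,0],[0,0,0],[0,0,0],[0,0,0],[0,0,0],[0,0,0]], "twist": [[0,0,-0.136],[0,0,-0.136],[0,0,-0.136],[0,0,-0.136],[0,0,-0.136],[0,0,-0.136],[0,0,-0.136],[0,0,-0.136]], "fingers": -1}}

```text
t: 50.45
tool_pos: [0.4652, 0.3214, 0.05]
orientation: [-0.661, -3.071, 0.001]
force: [0.2, -0.4, -0.0]
opening: 0.0929
gripper_force: 0.0
```

>>> {"method": "play_rows", "body": {"slide": [[0,0,0],[0,0,0],[0,0,0],[0,0,0],[0,0,0],[0,0,0],[0,0,0],[0,0,0]], "twist": [[0,0,-0.136],[0,0,-0.136],[0,0,-0.139],[0,0,0],[0,0,0],[0,0,0],[0,0,0],[0,0,0]]}}

```text
t: 51.25
tool_pos: [0.4656, 0.3216, 0.0506]
orientation: [0.001, 3.142, 0.0]
force: [-0.1, -0.3, -0.0]
opening: 0.0933
gripper_force: 0.0
```

Run:
```python
from h import *
s,R=pose(); p=s["tool_pos"]*1000
pi,d=cams.read_camera("side"); blobs("side",d,x=(.40,.53),y=(.25,.39),zmin=.017)
p0=cv2.resize(pi[150:260,180:330],None,fx=4,fy=4,interpolation=cv2.INTER_CUBIC)
cv2.imwrite("pics/c10.png",p0[:,:,::-1])
legs(p,180,(465.6,320.8,p[2],180),(465.6,320.8,-8,180))
```

```text
t 51.2 pos [465.6 321.6  50.6] az 179.96 tilt z [ 0.  0. -1.] open 0.0933 F [-0.1 -0.3 -0. ] g 0.0 q [ 0.51  0.15  1.73  0.    1.26 -1.06]
[231. 195.] 527 zt 0.122 rect c [464.2 263.1] size [14.2 18. ] ang 86.8 mean [464.3 259.6]
(465.6, 320.8, np.float64(50.60404684196484), 180) twz 0.0000 slide [ 0.0001 -0.0033  0.    ] rows 0.0 / 0.0
(465.6, 320.8, -8, 180) twz 0.0000 slide [0.     0.     0.2344] rows 0.0 / 1.2
```

View pics/c10.png

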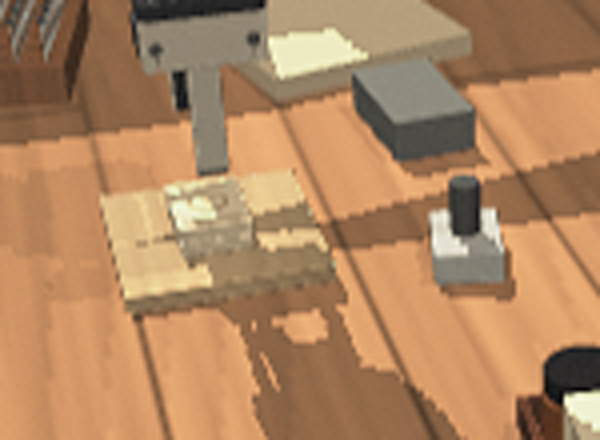

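The crop shows both plaques stacked on the board at (210,215), with the fingers now turned to close along y. I'll square the pile lightly.

>>> {"method": "play_rows", "body": {"slide": [[0,-0.0033,0.05],[0,0,0.08],[0,0,0.06],[0,0,0.03],[0,0,0.012],[0,0,0.002],[0,0,0],[0,0,0]], "twist": [[0,0,0],[0,0,0],[0,0,0],[0,0,0],[0,0,0],[0,0,0],[0,0,0],[0,0,0]]}}

```text
t: 52.1
tool_pos: [0.4662, 0.3212, -0.007]
orientation: [-0.001, 3.14, 0.001]
force: [0.6, 0.3, 0.3]
opening: 0.0925
gripper_force: 0.0
```

>>> {"method": "play_rows", "body": {"slide": [[0,0,0],[0,0,0],[0,0,0],[0,0,0],[0,0,0],[0,0,0],[0,0,0],[0,0,0]], "twist": [[0,0,0],[0,0,0],[0,0,0],[0,0,0],[0,0,0],[0,0,0],[0,0,0],[0,0,0]], "fingers": 1, "force": 12}}

```text
t: 52.9
tool_pos: [0.4656, 0.3209, -0.0078]
orientation: [-0.001, 3.142, 0.0]
force: [-1.1, 0.1, 2.3]
opening: 0.0643
gripper_force: 12.0
```

>>> {"method": "play_rows", "body": {"slide": [[0,0,0],[0,0,0],[0,0,0],[0,0,0],[0,0,-0.08],[0,0,-0.12],[0,0,-0.14],[0,0,-0.1]], "twist": [[0,0,0],[0,0,0],[0,0,0],[0,0,0],[0,0,0],[0,0,0],[0,0,0],[0,0,0]], "fingers": -0.8}}

```text
t: 53.7
tool_pos: [0.4662, 0.3211, 0.1044]
orientation: [-0.001, 3.14, 0.001]
force: [1.0, 1.1, 0.6]
opening: 0.0842
gripper_force: 0.0
```

Run:
```python
from h import *
s,R=pose(); p=s["tool_pos"]*1000
legs(p,180,(615,250,p[2],180),(615,250,p[2],82.5))
```

```text
t 53.7 pos [466.2 321.1 104.4] az -179.97 tilt z [ 0.002  0.001 -1.   ] open 0.0842 F [1.  1.1 0.6] g 0.0 q [ 0.51  0.1   1.69 -0.    1.35 -1.06]
(615, 250, np.float64(104.42314347960424), 180) twz 0.0000 slide [-0.5952 -0.2844  0.    ] rows 0.0 / 3.3
(615, 250, np.float64(104.42314347960424), 82.5) twz 1.6250 slide [0. 0. 0.] rows 11.4 / 0.0
```

Run:
```python
from h import *
for n,f in(("top","top0"),("top","top2"),("side","side2"),("side","side0")):
    d=np.load(f+".npz")["d"]; P=cloud(n,d)*1000
    m=(d>0)&(abs(P[...,0]-614)<50)&(abs(P[...,1]-249)<50)&(P[...,2]>15)&(P[...,2]<29)
    q=P[m][:,:2].astype(np.float32); r=cv2.minAreaRect(q); print(f,len(q),np.round(r[0],1),np.round(r[1],1),"%.1f"%r[2])
    m=(d>0)&(abs(P[...,0]-614)<50)&(abs(P[...,1]-249)<50)&(P[...,2]>45); q=P[m]; print("  grip",q.mean(0).round(1),((q.min(0)+q.max(0))/2).round(1))
```

```text
top0 394 [614.2 249.4] [60.7 44.1] 77.7
  grip [613.8 248.6  56.4] [613.9 248.8  55.6]
top2 395 [614.4 249.3] [61.6 44.2] 78.2
  grip [613.8 248.6  55.7] [614.  249.   54.1]
side2 212 [615.3 249.7] [66.7 43.9] 78.4
  grip [614.3 248.2  55.1] [615.3 249.8  53.5]
side0 213 [615.7 251.1] [64.2 44. ] 78.3
  grip [614.6 248.2  55.2] [615.3 250.1  53.5]
```

>>> {"method": "play_rows", "body": {"slide": [[-0.149,-0.0713,0],[-0.149,-0.0713,0],[-0.149,-0.0713,0],[-0.149,-0.0713,0],[0,0,0],[0,0,0],[0,0,0],[0,0,0]], "twist": [[0,0,0],[0,0,0],[0,0,0],[0,0,0],[0,0,0.094],[0,0,0.094],[0,0,0],[0,0,0]], "fingers": -0.5}}

```text
t: 54.5
tool_pos: [0.6145, 0.2496, 0.1019]
orientation: [-0.303, -3.127, 0.0]
force: [1.1, 1.0, -1.2]
opening: 0.0699
gripper_force: 0.0
```

Run:
```python
from h import *
s,R=pose(); p=s["tool_pos"]*1000
pi,d=cams.read_camera("top"); blobs("top",d,x=(.40,.53),y=(.25,.39),zmin=.024)
pi,d=cams.read_camera("side"); blobs("side",d,x=(.40,.53),y=(.25,.39),zmin=.024)
legs(p,168.7,(615,249.8,p[2],168.7),(615,249.8,4,168.7))
```

```text
t 54.5 pos [614.5 249.6 101.9] az 168.92 tilt z [-0. -0. -1.] open 0.0699 F [ 1.1  1.  -1.2] g 0.0 q [ 0.31  0.35  1.4  -0.    1.39 -1.07]
[207. 293.] 422 zt 0.036 rect c [497.6 298. ] size [63.9 37. ] ang 89.6 mean [489.4 297.5]
[241. 204.] 372 zt 0.035 rect c [495.6 300.5] size [31.4 66.4] ang 0.2 mean [492.5 298.3]
(615, 249.8, np.float64(101.93824230240939), 168.7) twz -0.0000 slide [-0.0019  0.0013  0.    ] rows 0.0 / 0.0
(615, 249.8, 4, 168.7) twz -0.0000 slide [0.     0.     0.3918] rows 0.0 / 2.0
```

The pile reads (490,298) now, so something has been knocked. I'll look.

Run:
```python
from h import *
pi,d=cams.read_camera("top"); P=cloud("top",d)*1000
q1,d1=cams.read_camera("side")
p0=cv2.resize(pi[260:350,150:260],None,fx=3.6,fy=3.6,interpolation=cv2.INTER_CUBIC); p1=cv2.resize(q1[170:250,190:300],None,fx=3.6,fy=3.6,interpolation=cv2.INTER_CUBIC)
c=np.zeros((330,800,3),np.uint8); c[:324,:396]=p0; c[:288,400:796]=p1
cv2.imwrite("pics/c11.png",c[:,:,::-1])
for v in range(284,322,3): print(v,P[v,176:232:3,2].round().astype(int).tolist())
```

```text
284 [485, 12, 7, 11, 12, 13, 23, 19, 24, 23, 25, 21, 25, 21, 28, 19, 6, 14, 576]
287 [491, 8, 17, 12, 14, 1446, 27, 20, 32, 27, 27, 31, 26, 30, 22, 24, 15, 15, -3]
290 [499, 474, 9, 10, 16, 9, 30, 24, 30, 25, 21, 25, 23, 29, 23, 27, 11, 14, 4]
293 [500, 484, 9, 12, 14, 17, 29, 26, 28, 26, 24, 30, 29, 29, 31, 20, 13, 9, -2]
296 [508, 488, 9, 10, 15, 16, 34, 33, 32, 25, 29, 32, 30, 32, 27, 13, 11, 16, 0]
299 [517, 495, 8, 10, 19, 21, 26, 34, 31, 30, 32, 37, 31, 30, 32, 14, 9, 8, -1]
302 [522, 501, 480, 9, 26, 18, 26, 18, 20, 21, 25, 21, 24, 15, 13, 10, 6, 11, -1]
305 [525, 504, 487, 15, 23, 24, 20, 18, 20, 23, 26, 26, 21, 13, 11, 8, 13, 15, 0]
308 [529, 513, 494, 11, 16, 15, 24, 23, 18, 24, 17, 18, 21, 12, 12, 6, 12, 9, 4]
311 [540, 518, 500, 8, 18, 19, 21, 23, 21, 22, 21, 24, 26, 19, 13, 12, 9, 11, 0]
314 [539, 524, 506, 486, 26, 21, 21, 22, 24, 22, 25, 23, 20, 9, 7, 13, 14, 12, -3]
317 [548, 529, 510, 487, 14, 14, 11, 15, 14, 1446, 5, 9, 15, 5, 12, 15, 13, 19, 6]
320 [555, 535, 520, 498, 13, 8, 14, 10, 12, 3, 14, 9, 18, 12, 6, 14, 586, 580, 584]
```

View pics/c11.png

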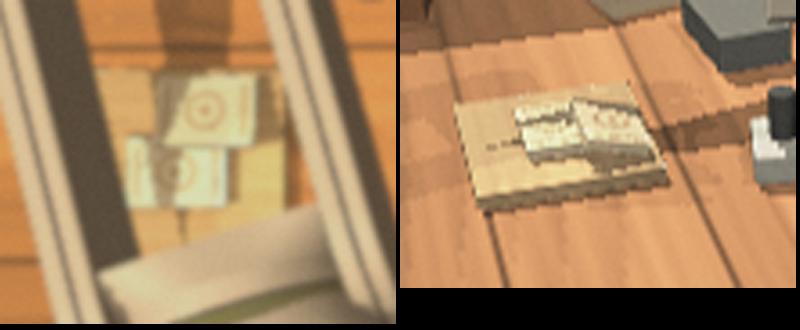

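The crop shows the upper plaque knocked to about (502,298), leaning with one edge on the lower plaque, which is still in place. I'll grip it along y, beside the lower plaque, and put it back.

>>> {"method": "play_rows", "body": {"slide": [[0,0,0],[0,0,0],[0.1487,0.0659,0],[0.1487,0.0659,0],[0.1487,0.0659,0],[0,0,0],[0,0,0],[0,0,0]], "twist": [[0,0,-0.0925],[0,0,-0.0925],[0,0,0],[0,0,0],[0,0,0],[0,0,0],[0,0,0],[0,0,0]], "fingers": -1}}

```text
t: 55.5
tool_pos: [0.5041, 0.2992, 0.1026]
orientation: [0.003, 3.14, 0.0]
force: [-0.5, 0.5, 0.6]
opening: 0.0933
gripper_force: 0.0
```

Run:
```python
from h import *
s,R=pose(); p=s["tool_pos"]*1000
q1,d=cams.read_camera("side"); P=cloud("side",d)*1000
m=(d>0)&(P[...,0]>400)&(P[...,0]<530)&(P[...,1]>250)&(P[...,1]<390)&(P[...,2]>18)&(P[...,2]<40)
q=P[m]
for a in range(440,530,6):
    k=q[(q[:,0]>=a)&(q[:,0]<a+6)]
    if len(k)>2: print(a+3,len(k),"y",np.percentile(k[:,1],[2,98]).round(),"z",np.percentile(k[:,2],[10,50,90]).round())
legs(p,180,(503,299,p[2],180),(503,299,-11,180))
```

```text
t 55.5 pos [504.1 299.2 102.6] az 179.88 tilt z [ 0.001  0.    -1.   ] open 0.0933 F [-0.5  0.5  0.6] g 0.0 q [ 0.45  0.15  1.63 -0.    1.36 -1.12]
443 28 y [288. 344.] z [21. 24. 26.]
449 32 y [288. 353.] z [22. 25. 26.]
455 35 y [286. 351.] z [22. 24. 26.]
461 30 y [289. 346.] z [22. 25. 26.]
467 32 y [289. 350.] z [23. 25. 26.]
473 33 y [287. 347.] z [22. 24. 26.]
479 44 y [273. 348.] z [23. 25. 34.]
485 36 y [268. 331.] z [29. 35. 36.]
491 35 y [267. 332.] z [29. 34. 35.]
497 36 y [269. 331.] z [26. 32. 33.]
503 33 y [268. 329.] z [27. 30. 32.]
509 32 y [268. 328.] z [25. 29. 30.]
515 32 y [269. 330.] z [23. 27. 28.]
521 30 y [268. 333.] z [23. 25. 27.]
527 8 y [270. 317.] z [23. 24. 26.]
(503, 299, np.float64(102.60769301203149), 180) twz 0.0000 slide [ 0.0042 -0.0009  0.    ] rows 0.0 / 0.0
(503, 299, -11, 180) twz 0.0000 slide [0.     0.     0.4544] rows 0.0 / 2.3
```

>>> {"method": "play_rows", "body": {"slide": [[0,0.002,0.06],[0,0,0.12],[0,0,0.12],[0,0,0.08],[0,0,0.04],[0,0,0.02],[0,0,0.009],[0,0,0]], "twist": [[0,0,0],[0,0,0],[0,0,0],[0,0,0],[0,0,0],[0,0,0],[0,0,0],[0,0,0]]}}

```text
t: 56.35
tool_pos: [0.504, 0.3, -0.0095]
orientation: [0.004, 3.141, 0.001]
force: [0.3, -0.3, -1.2]
opening: 0.0933
gripper_force: 0.0
```

>>> {"method": "play_rows", "body": {"slide": [[0,0,0],[0,0,0],[0,0,0],[0,0,0],[0,0,0],[0,0,0],[0,0,0],[0,0,0]], "twist": [[0,0,0],[0,0,0],[0,0,0],[0,0,0],[0,0,0],[0,0,0],[0,0,0],[0,0,0]], "fingers": 1, "force": 15}}

```text
t: 57.15
tool_pos: [0.5034, 0.2999, -0.0099]
orientation: [0.004, 3.141, 0.0]
force: [-0.1, 0.7, 3.3]
opening: 0.0639
gripper_force: 15.0
```

Run:
```python
from h import *
s,R=pose(); p=s["tool_pos"]*1000
legs(p,180,(p[0],p[1],25,180),(466,320.8,25,180),(466,320.8,2,180))
```

```text
t 57.1 pos [503.4 299.9  -9.9] az 179.85 tilt z [ 0.  0. -1.] open 0.0639 F [-0.1  0.7  3.3] g 15.0 q [ 0.45  0.28  1.71  0.    1.15 -1.12]
(np.float64(503.4485672168969), np.float64(299.9417520980373), 25, 180) twz 0.0000 slide [ 0.      0.     -0.1395] rows 0.0 / 0.7
(466, 320.8, 25, 180) twz 0.0000 slide [0.1498 0.0834 0.    ] rows 0.0 / 0.9
(466, 320.8, 2, 180) twz 0.0000 slide [0.    0.    0.092] rows 0.0 / 0.5
```

>>> {"method": "play_rows", "body": {"slide": [[0,0,-0.06],[0,0,-0.08],[0,0,0],[0.05,0.028,0],[0.05,0.028,0],[0.05,0.0275,0],[0,0,0],[0,0,0]], "twist": [[0,0,0],[0,0,0],[0,0,-0.0025],[0,0,0],[0,0,0],[0,0,0],[0,0,0],[0,0,0]]}}

```text
t: 57.95
tool_pos: [0.4648, 0.3209, 0.0244]
orientation: [0.002, -3.141, 0.001]
force: [0.4, 0.3, -0.6]
opening: 0.0642
gripper_force: 15.0
```

>>> {"method": "play_rows", "body": {"slide": [[0,0,0.04],[0,0,0.03],[0,0,0.02],[0,0,0.015],[0,0,0.01],[0,0,0.003],[0,0,0],[0,0,0]], "twist": [[0,0,0],[0,0,0],[0,0,0],[0,0,0],[0,0,0],[0,0,0],[0,0,0],[0,0,0]]}}

```text
t: 58.75
tool_pos: [0.4659, 0.3207, -0.0045]
orientation: [0.0, 3.141, 0.0]
force: [-1.8, -0.4, 3.2]
opening: 0.0637
gripper_force: 15.0
```

Run:
```python
from h import *
s,R=pose()
```

```text
t 58.8 pos [465.9 320.7  -4.5] az 180.00 tilt z [ 0.  0. -1.] open 0.0637 F [-1.8 -0.4  3.2] g 15.0 q [ 0.51  0.22  1.76  0.    1.16 -1.06]
```

>>> {"method": "play_rows", "body": {"slide": [[0,0,0],[0,0,0],[0,0,0],[0,0,0],[0,0,0],[0,0,0.007],[0,0,0.007],[0,0,0]], "twist": [[0,0,0],[0,0,0],[0,0,0],[0,0,0],[0,0,0],[0,0,0],[0,0,0],[0,0,0]], "fingers": -0.8}}

```text
t: 59.55
tool_pos: [0.4654, 0.3205, -0.0086]
orientation: [0.0, -3.141, 0.001]
force: [-0.5, -0.2, 0.5]
opening: 0.0837
gripper_force: 0.0
```

>>> {"method": "play_rows", "body": {"slide": [[0,0,0],[0,0,0],[0,0,0],[0,0,0],[0,0,0],[0,0,0],[0,0,0],[0,0,0]], "twist": [[0,0,0],[0,0,0],[0,0,0],[0,0,0],[0,0,0],[0,0,0],[0,0,0],[0,0,0]], "fingers": 1, "force": 12}}

```text
t: 60.35
tool_pos: [0.4658, 0.3207, -0.0081]
orientation: [-0.0, 3.141, 0.0]
force: [-0.2, -0.3, 0.7]
opening: 0.0634
gripper_force: 12.0
```

>>> {"method": "play_rows", "body": {"slide": [[0,0,0],[0,0,0],[0,0,0],[0,0,0],[0,0,-0.05],[0,0,-0.08],[0,0,-0.07],[0,0,0]], "twist": [[0,0,0],[0,0,0],[0,0,0],[0,0,0],[0,0,0],[0,0,0],[0,0,0],[0,0,0.136]], "fingers": -0.8}}

```text
t: 61.15
tool_pos: [0.4681, 0.322, 0.0462]
orientation: [0.224, 3.129, 0.005]
force: [0.9, -0.1, -0.0]
opening: 0.0839
gripper_force: 0.0
```

>>> {"method": "play_rows", "body": {"slide": [[0,0,0],[0,0,0],[0,0,0],[0,0,0],[0,0,0],[0,0,0],[0,0,0],[0,0,0]], "twist": [[0,0,0.136],[0,0,0.136],[0,0,0.136],[0,0,0.136],[0,0,0.136],[0,0,0.136],[0,0,0.136],[0,0,0.136]]}}

```text
t: 61.95
tool_pos: [0.4661, 0.3209, 0.043]
orientation: [1.885, 2.512, 0.001]
force: [-0.1, 0.1, 0.1]
opening: 0.0838
gripper_force: 0.0
```

>>> {"method": "play_rows", "body": {"slide": [[0,0,0],[0,0,0],[0,0,0],[0,0,0],[0,0,0],[0,0,0],[0,0,0],[0,0,0]], "twist": [[0,0,0.136],[0,0,0.14],[0,0,0],[0,0,0],[0,0,0],[0,0,0],[0,0,0],[0,0,0]]}}

```text
t: 62.75
tool_pos: [0.4657, 0.3206, 0.0418]
orientation: [-2.221, -2.222, 0.0]
force: [0.7, -0.5, -0.6]
opening: 0.0838
gripper_force: 0.0
```

Run:
```python
from h import *
s,R=pose(); p=s["tool_pos"]*1000
q1,d=cams.read_camera("side"); blobs("side",d,x=(.40,.53),y=(.25,.39),zmin=.018)
legs(p,90,(465.8,320.8,p[2],90),(465.8,320.8,-8,90))
```

```text
t 62.8 pos [465.7 320.6  41.8] az 90.04 tilt z [-0. -0. -1.] open 0.0838 F [ 0.7 -0.5 -0.6] g 0.0 q [ 0.51  0.16  1.74 -0.    1.24  0.51]
[249. 174.] 157 zt 0.127 rect c [514.6 312.6] size [10.8 17.7] ang 75.2 mean [514.7 312.6]
[208. 179.] 150 zt 0.129 rect c [414.2 312.7] size [ 8.  16.9] ang 88.5 mean [414.6 312.8]
[232. 203.] 323 zt 0.036 rect c [463.9 319.1] size [69.2 46.1] ang 89.1 mean [463.5 316.1]
(465.8, 320.8, np.float64(41.802378598822514), 90) twz 0.0000 slide [0.0006 0.0004 0.    ] rows 0.0 / 0.0
(465.8, 320.8, -8, 90) twz 0.0000 slide [0.     0.     0.1992] rows 0.0 / 1.0
```

>>> {"method": "play_rows", "body": {"slide": [[0,0,0.05],[0,0,0.07],[0,0,0.05],[0,0,0.02],[0,0,0.008],[0,0,0],[0,0,0],[0,0,0]], "twist": [[0,0,0],[0,0,0],[0,0,0],[0,0,0],[0,0,0],[0,0,0],[0,0,0],[0,0,0]]}}

```text
t: 63.6
tool_pos: [0.4663, 0.321, -0.0069]
orientation: [2.221, 2.221, 0.002]
force: [-0.7, 0.3, 0.1]
opening: 0.084
gripper_force: 0.0
```

>>> {"method": "play_rows", "body": {"slide": [[0,0,0],[0,0,0],[0,0,0],[0,0,0],[0,0,0],[0,0,0],[0,0,0],[0,0,0]], "twist": [[0,0,0],[0,0,0],[0,0,0],[0,0,0],[0,0,0],[0,0,0],[0,0,0],[0,0,0]], "fingers": 1, "force": 12}}

```text
t: 64.4
tool_pos: [0.4657, 0.3206, -0.0077]
orientation: [-2.221, -2.221, 0.0]
force: [-0.2, 0.3, 0.3]
opening: 0.0461
gripper_force: 12.0
```

>>> {"method": "play_rows", "body": {"slide": [[0,0,0],[0,0,0],[0,0,0],[0,0,0],[0,0,-0.08],[0,0,-0.12],[0,0,-0.14],[0,0,-0.1]], "twist": [[0,0,0],[0,0,0],[0,0,0],[0,0,0],[0,0,0],[0,0,0],[0,0,0],[0,0,0]], "fingers": -0.6}}

```text
t: 65.2
tool_pos: [0.4664, 0.321, 0.1047]
orientation: [2.221, 2.221, 0.003]
force: [1.1, 0.3, 1.3]
opening: 0.0746
gripper_force: 0.0
```

>>> {"method": "play_rows", "body": {"slide": [[-0.071,0.149,0],[-0.071,0.149,0],[-0.071,0.149,0],[-0.071,0.149,0],[0,0,0],[0,0,0],[0,0,0],[0,0,0]], "twist": [[0,0,0],[0,0,0],[0,0,0],[0,0,0],[0,0,0.095],[0,0,0.095],[0,0,0],[0,0,0]]}}

```text
t: 66.0
tool_pos: [0.6146, 0.2497, 0.1022]
orientation: [-2.428, -1.993, 0.0]
force: [0.7, 0.5, -1.4]
opening: 0.0745
gripper_force: 0.0
```

Run:
```python
from h import *
s,R=pose(); p=s["tool_pos"]*1000
for n in("top","side"):
    q1,d=cams.read_camera(n); print(n); blobs(n,d,x=(.40,.53),y=(.25,.39),zmin=.018); blobs(n,d,x=(.40,.53),y=(.25,.39),zmin=.028)
legs(p,78.6,(615,249.8,p[2],78.6),(615,249.8,4,78.6))
```

```text
t 66.0 pos [614.6 249.7 102.2] az 78.77 tilt z [-0. -0. -1.] open 0.0745 F [ 0.7  0.5 -1.4] g 0.0 q [0.31 0.35 1.4  0.   1.39 0.5 ]
top
[199. 307.] 557 zt 0.036 rect c [463.9 316.3] size [45.4 63.4] ang 2.1 mean [464.5 316.8]
[198. 306.] 475 zt 0.037 rect c [463.9 316.3] size [45.4 63.4] ang 2.1 mean [464.5 316.9]
side
[232. 203.] 326 zt 0.036 rect c [464.5 320.9] size [45.8 70.5] ang 0.6 mean [464.2 316.2]
[232. 201.] 249 zt 0.036 rect c [464.5 320.9] size [45.8 70.5] ang 0.6 mean [464.2 316.2]
(615, 249.8, np.float64(102.20366337246492), 78.6) twz -0.0000 slide [0.0008 0.0015 0.    ] rows 0.0 / 0.0
(615, 249.8, 4, 78.6) twz -0.0000 slide [0.     0.     0.3928] rows 0.0 / 2.0
```

```bash
cat >> h.py <<'E'
def W(n,u,v,z):
    c=cams.get_calibration(n); T=np.array(c["world_from_camera"])
    r=np.stack([(u-c["cx"])/c["fx"],(v-c["cy"])/c["fy"],np.ones_like(u)],-1)@T[:3,:3].T
    return (T[:3,3]+r*((z-T[2,3])/r[:,2:]))[:,:2]*1000
E
python3 - <<'E'
from h import *
ps=[cams.read_camera("top") for _ in range(2)]
p=np.mean([a[0].astype(float) for a in ps],0)
q,_=cams.read_camera("side")
S=p[...,2]/p.sum(2)
for v in(297,302,307,312): print(v,(S[v,178:224:1]*100).round().astype(int).tolist())
for u in(191,197,203,208): print(u,(S[284:330,u]*100).round().astype(int).tolist())
a=cv2.resize(p[268:343,160:240].astype(np.uint8),None,fx=5,fy=5,interpolation=cv2.INTER_CUBIC); b=cv2.resize(q[170:245,190:270],None,fx=5,fy=5,interpolation=cv2.INTER_CUBIC)
cv2.imwrite("pics/c12.png",np.hstack([a,b])[:,:,::-1])
E
```

```text
297 [27, 25, 23, 22, 22, 22, 23, 23, 23, 23, 22, 23, 23, 23, 23, 23, 24, 24, 25, 25, 26, 25, 25, 26, 26, 26, 26, 26, 26, 25, 25, 25, 25, 25, 24, 23, 22, 22, 22, 22, 22, 22, 22, 22, 22, 22]
302 [26, 26, 25, 23, 23, 23, 26, 28, 28, 26, 25, 26, 26, 26, 26, 26, 25, 25, 26, 26, 26, 26, 27, 27, 28, 28, 29, 29, 28, 28, 26, 26, 27, 28, 27, 24, 23, 22, 22, 22, 22, 22, 23, 23, 23, 23]
307 [26, 27, 27, 26, 24, 25, 26, 28, 27, 25, 25, 26, 26, 26, 25, 26, 27, 27, 27, 25, 24, 26, 27, 27, 26, 26, 28, 29, 28, 28, 26, 27, 28, 29, 28, 24, 22, 22, 22, 22, 22, 22, 23, 23, 23, 23]
312 [27, 27, 26, 26, 26, 27, 28, 27, 26, 25, 26, 26, 26, 26, 26, 26, 27, 26, 26, 26, 26, 26, 27, 27, 28, 28, 28, 29, 28, 27, 26, 27, 28, 29, 28, 24, 22, 22, 22, 22, 22, 22, 23, 23, 23, 23]
191 [22, 22, 22, 22, 22, 22, 22, 22, 22, 22, 22, 21, 22, 23, 25, 26, 26, 26, 26, 26, 26, 26, 26, 26, 26, 26, 26, 26, 26, 26, 26, 26, 26, 24, 22, 22, 22, 22, 22, 22, 22, 22, 22, 22, 22, 22]
197 [22, 22, 22, 22, 22, 22, 23, 22, 23, 22, 22, 22, 23, 25, 27, 28, 28, 27, 26, 26, 27, 28, 26, 25, 25, 27, 28, 27, 26, 27, 28, 29, 28, 26, 23, 22, 22, 22, 22, 22, 22, 22, 22, 22, 24, 25]
203 [23, 22, 22, 23, 22, 23, 22, 22, 22, 22, 22, 22, 23, 26, 27, 28, 29, 29, 28, 28, 27, 27, 27, 26, 27, 27, 27, 28, 28, 29, 29, 29, 28, 26, 23, 22, 22, 22, 22, 22, 22, 22, 24, 25, 26, 27]
208 [21, 22, 21, 22, 22, 22, 22, 22, 22, 22, 22, 22, 22, 25, 27, 27, 27, 26, 26, 27, 26, 26, 26, 26, 26, 26, 26, 26, 26, 26, 27, 28, 28, 26, 23, 22, 22, 22, 22, 22, 23, 25, 26, 27, 27, 27]
```

View pics/c12.png

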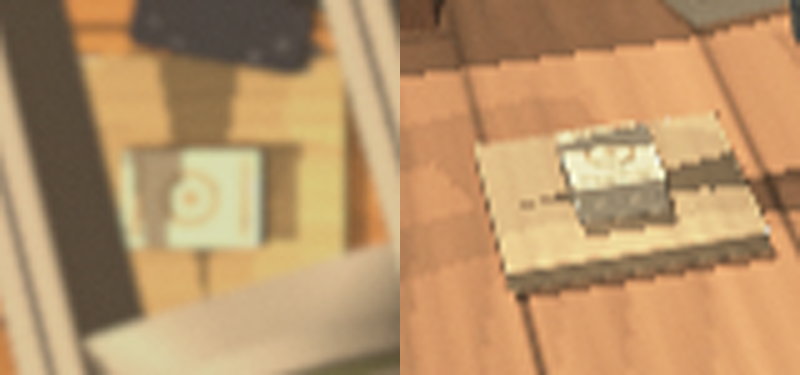

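Run:
```python
from h import *
u=np.array([213.,212.,184.,200.,200.]);v=np.array([307,307,307,297.,317.4])
for z in(.012,.032): print(z,W("top",u,v,z).round(1).tolist())
```

```text
0.012 [[462.5, 286.5], [462.5, 288.9], [463.1, 354.2], [486.1, 317.2], [438.5, 316.6]]
0.032 [[462.8, 283.0], [462.8, 285.3], [463.4, 349.8], [486.1, 313.3], [439.2, 312.7]]
```

The crop shows the pile square on the board. Its edges read about 1.5–2 mm short of the patch in both x and y, so I'll go back, clamp both plaques and slide the pile that much before placing the weight.

>>> {"method": "play_rows", "body": {"slide": [[0,0,0],[0,0,0],[0.0709,-0.1489,0],[0.0709,-0.1489,0],[0.0709,-0.1489,0],[0.0709,-0.1489,0],[0,0,0],[0,0,0]], "twist": [[0,0,-0.0935],[0,0,-0.0935],[0,0,0],[0,0,0],[0,0,0],[0,0,0],[0,0,0],[0,0,0]]}}

```text
t: 67.05
tool_pos: [0.4656, 0.3216, 0.1028]
orientation: [2.222, 2.221, 0.001]
force: [0.1, 0.7, -0.1]
opening: 0.0743
gripper_force: 0.0
```

>>> {"method": "play_rows", "body": {"slide": [[0,0,0.06],[0,0,0.12],[0,0,0.12],[0,0,0.08],[0,0,0.04],[0,0,0.02],[0,0,0.006],[0,0,0]], "twist": [[0,0,0],[0,0,0],[0,0,0],[0,0,0],[0,0,0],[0,0,0],[0,0,0],[0,0,0]]}}

```text
t: 67.85
tool_pos: [0.467, 0.3213, -0.0084]
orientation: [2.225, 2.217, 0.002]
force: [0.1, 0.2, 0.1]
opening: 0.0744
gripper_force: 0.0
```

>>> {"method": "play_rows", "body": {"slide": [[0,0,0],[0,0,0],[0,0,0],[0,0,0],[0,0,0],[0,0,0],[0,0,0],[0,0,0]], "twist": [[0,0,0],[0,0,0],[0,0,0],[0,0,0],[0,0,0],[0,0,0],[0,0,0],[0,0,0]], "fingers": 1, "force": 15}}

```text
t: 68.65
tool_pos: [0.4662, 0.3212, -0.0088]
orientation: [2.225, 2.218, 0.001]
force: [-1.0, -0.8, 4.5]
opening: 0.0459
gripper_force: 15.0
```

```bash
python3 -c "from h import *; pose()"
```

```text
t 68.7 pos [466.2 321.2  -8.8] az 89.82 tilt z [ 0.  0. -1.] open 0.0459 F [-1.  -0.8  4.5] g 15.0 q [0.51 0.23 1.76 0.   1.15 0.52]
```

>>> {"method": "play_rows", "body": {"slide": [[0.003,0.001,0],[0.003,0.002,0],[0.002,0.001,0],[0,0,0],[0,0,0],[0,0,0],[0,0,0],[0,0,0]], "twist": [[0,0,-0.003],[0,0,0],[0,0,0],[0,0,0],[0,0,0],[0,0,0],[0,0,0],[0,0,0]]}}

```text
t: 69.45
tool_pos: [0.4672, 0.3227, -0.0088]
orientation: [2.221, 2.221, -0.0]
force: [-2.2, -3.3, 6.9]
opening: 0.0458
gripper_force: 15.0
```

>>> {"method": "play_rows", "body": {"slide": [[0,0,0],[0,0,0],[0,0,0],[0,0,0],[0,0,-0.08],[0,0,-0.12],[0,0,-0.14],[0,0,-0.1]], "twist": [[0,0,0],[0,0,0],[0,0,0],[0,0,0],[0,0,0],[0,0,0],[0,0,0],[0,0,0]], "fingers": -0.6}}

```text
t: 70.25
tool_pos: [0.4676, 0.3234, 0.1031]
orientation: [2.221, 2.221, 0.003]
force: [0.6, 0.3, -0.9]
opening: 0.0744
gripper_force: 0.0
```

>>> {"method": "play_rows", "body": {"slide": [[-0.0734,0.1478,0],[-0.0734,0.1478,0],[-0.0734,0.1478,0],[-0.0734,0.1478,0],[0,0,0],[0,0,0],[0,0,0],[0,0,0]], "twist": [[0,0,0],[0,0,0],[0,0,0],[0,0,0],[0,0,0.095],[0,0,0.095],[0,0,0],[0,0,0]]}}

```text
t: 71.05
tool_pos: [0.6147, 0.2497, 0.1006]
orientation: [-2.428, -1.993, 0.001]
force: [-0.2, 0.1, -0.3]
opening: 0.0745
gripper_force: 0.0
```

Run:
```python
from h import *
s,R=pose(); p=s["tool_pos"]*1000
for n in("top","side"):
    q1,d=cams.read_camera(n); blobs(n,d,x=(.40,.53),y=(.25,.39),zmin=.018)
legs(p,78.6,(615,249.8,p[2],78.6),(615,249.8,4,78.6))
```

```text
t 71.0 pos [614.7 249.7 100.6] az 78.78 tilt z [-0. -0. -1.] open 0.0745 F [-0.2  0.1 -0.3] g 0.0 q [0.31 0.36 1.4  0.   1.39 0.5 ]
[198. 306.] 563 zt 0.036 rect c [464.3 318.6] size [63.7 43.8] ang 89.5 mean [464.1 318. ]
[232. 203.] 324 zt 0.036 rect c [466.1 320.8] size [70.1 45.6] ang 89.4 mean [465.8 317.3]
(615, 249.8, np.float64(100.59026253004095), 78.6) twz -0.0000 slide [0.0008 0.0012 0.    ] rows 0.0 / 0.0
(615, 249.8, 4, 78.6) twz -0.0000 slide [0.     0.     0.3864] rows 0.0 / 1.9
```

>>> {"method": "play_rows", "body": {"slide": [[0.005,0,0.06],[0,0,0.1],[0,0,0.1],[0,0,0.07],[0,0,0.04],[0,0,0.016],[0,0,0],[0,0,0]], "twist": [[0,0,0],[0,0,0],[0,0,0],[0,0,0],[0,0,0],[0,0,0],[0,0,0],[0,0,0]]}}

```text
t: 71.95
tool_pos: [0.6161, 0.2512, 0.0056]
orientation: [2.43, 1.99, 0.003]
force: [1.0, 0.1, -0.6]
opening: 0.0742
gripper_force: 0.0
```

>>> {"method": "play_rows", "body": {"slide": [[0,0,0],[0,0,0],[0,0,0],[0,0,0],[0,0,0],[0,0,0],[0,0,0],[0,0,0]], "twist": [[0,0,0],[0,0,0],[0,0,0],[0,0,0],[0,0,0],[0,0,0],[0,0,0],[0,0,0]], "fingers": 1, "force": 50}}

```text
t: 72.75
tool_pos: [0.6154, 0.2508, 0.0044]
orientation: [2.431, 1.99, 0.001]
force: [0.8, -0.0, -1.2]
opening: 0.0196
gripper_force: 50.0
```

>>> {"method": "play_rows", "body": {"slide": [[0,0,0],[0,0,0],[0,0,0],[0,0,-0.06],[0,0,-0.1],[0,0,-0.1],[0,0,0],[0,0,0]], "twist": [[0,0,0],[0,0,0],[0,0,0],[0,0,0],[0,0,0],[0,0,0],[0,0,-0.094],[0,0,-0.094]]}}

```text
t: 73.55
tool_pos: [0.6153, 0.2511, 0.0712]
orientation: [2.219, 2.223, 0.002]
force: [-0.7, 0.1, -5.9]
opening: 0.0192
gripper_force: 50.0
```

Run:
```python
from h import *
s,R=pose(); p=s["tool_pos"]*1000
for n in("top","side"):
    q1,d=cams.read_camera(n); P=cloud(n,d)*1000
    m=(d>0)&(abs(P[...,0]-614)<50)&(abs(P[...,1]-249)<50)&(P[...,2]>50)&(P[...,2]<95)
    q=P[m]; 
    if len(q): print(n,len(q),q.min(0).round(),q.max(0).round()); h=q[q[:,2]>75]; print(np.round(np.percentile(h,[2,98],axis=0)))
legs(p,90,(467.2,321.3,p[2],90))
```

```text
t 73.5 pos [615.3 251.1  71.2] az 90.11 tilt z [ 0.001  0.001 -1.   ] open 0.0192 F [-0.7  0.1 -5.9] g 50.0 q [0.31 0.38 1.42 0.   1.34 0.31]
top 13 [619. 219.  76.] [634. 223.  93.]
[[619. 219.  76.]
 [634. 223.  92.]]
side 301 [591. 218.  68.] [635. 283.  95.]
[[591. 220.  76.]
 [635. 279.  93.]]
(467.2, 321.3, np.float64(71.15184269683428), 90) twz 0.0000 slide [ 0.2807 -0.5924  0.    ] rows 0.0 / 3.3
```

>>> {"method": "play_rows", "body": {"slide": [[0.03,-0.07,0],[0.0561,-0.1185,0],[0.0561,-0.1185,0],[0.0561,-0.1185,0],[0.0561,-0.1185,0],[0.0263,-0.0484,0],[0,0,0],[0,0,0]], "twist": [[0,0,0],[0,0,0],[0,0,0],[0,0,0],[0,0,0],[0,0,0],[0,0,0],[0,0,0]]}}

```text
t: 74.45
tool_pos: [0.4674, 0.3212, 0.0696]
orientation: [2.224, 2.218, 0.0]
force: [0.2, 0.2, -5.5]
opening: 0.0192
gripper_force: 50.0
```

Run:
```python
from h import *
s,R=pose(); p=s["tool_pos"]*1000
q1,d=cams.read_camera("side"); P=cloud("side",d)*1000
def ext(lo,hi):
    m=(d>0)&(abs(P[...,0]-466)<60)&(abs(P[...,1]-320)<60)&(P[...,2]>lo)&(P[...,2]<hi)
    q=P[m]; print(lo,len(q),np.percentile(q,[1,99],axis=0).round(1).tolist()); r=cv2.minAreaRect(q[:,:2].astype(np.float32)); print(np.round(r[0],1),np.round(r[1],1),round(r[2],1))
ext(72,92); ext(19,42)
legs(p,90,(467.2,321.3,p[2],90),(467.2,321.3,36.4,90))
```

```text
t 74.5 pos [467.4 321.2  69.6] az 89.84 tilt z [ 0. -0. -1.] open 0.0192 F [ 0.2  0.2 -5.5] g 50.0 q [ 0.51  0.14  1.71 -0.    1.29  0.51]
72 236 [[444.6, 289.8, 72.4], [487.3, 344.6, 91.8]]
[466.7 317.4] [57.8 44.3] 89.6
19 321 [[443.3, 287.3, 19.3], [488.5, 352.3, 37.0]]
[466.1 320.8] [45.7 70.1] 0.2
(467.2, 321.3, np.float64(69.5504518483229), 90) twz 0.0000 slide [ 0.0003 -0.001   0.    ] rows 0.0 / 0.0
(467.2, 321.3, 36.4, 90) twz 0.0000 slide [0.     0.     0.1326] rows 0.0 / 0.7
```

>>> {"method": "play_rows", "body": {"slide": [[0,0,0.04],[0,0,0.04],[0,0,0.025],[0,0,0.012],[0,0,0.007],[0,0,0.004],[0,0,0],[0,0,0]], "twist": [[0,0,-0.002],[0,0,0],[0,0,0],[0,0,0],[0,0,0],[0,0,0],[0,0,0],[0,0,0]]}}

```text
t: 75.3
tool_pos: [0.4674, 0.3215, 0.0378]
orientation: [2.221, 2.221, 0.001]
force: [-0.2, -0.2, -5.8]
opening: 0.0192
gripper_force: 50.0
```

```bash
python3 -c "from h import *; pose()"
```

```text
t 75.3 pos [467.4 321.5  37.8] az 90.01 tilt z [ 0.001  0.    -1.   ] open 0.0192 F [-0.2 -0.2 -5.8] g 50.0 q [ 0.51  0.17  1.74 -0.    1.23  0.51]
```

Still carrying the full weight, about 1.4 mm up. I'll ease it down, release and rise.

>>> {"method": "play_rows", "body": {"slide": [[0,0,0.002],[0,0,0.002],[0,0,0.001],[0,0,0],[0,0,0],[0,0,0],[0,0,0],[0,0,0]], "twist": [[0,0,0],[0,0,0],[0,0,0],[0,0,0],[0,0,0],[0,0,0],[0,0,0],[0,0,0]]}}

```text
t: 76.1
tool_pos: [0.4673, 0.3214, 0.0363]
orientation: [2.221, 2.221, 0.001]
force: [-0.5, 0.6, -0.5]
opening: 0.0193
gripper_force: 50.0
```

>>> {"method": "play_rows", "body": {"slide": [[0,0,0],[0,0,0],[0,0,0],[0,0,0],[0,0,0],[0,0,-0.05],[0,0,-0.1],[0,0,-0.1]], "twist": [[0,0,0],[0,0,0],[0,0,0],[0,0,0],[0,0,0],[0,0,0],[0,0,0],[0,0,0]], "fingers": -0.3}}

```text
t: 76.9
tool_pos: [0.4668, 0.3212, 0.0997]
orientation: [-2.221, -2.221, 0.001]
force: [0.5, 0.1, 1.3]
opening: 0.0605
gripper_force: 0.0
```

>>> {"method": "play_rows", "body": {"slide": [[0,0,-0.12],[0,0,-0.12],[-0.15,0,0],[-0.15,0,0],[-0.15,0,0],[-0.15,0,0],[-0.15,0,0],[-0.15,0,0]], "twist": [[0,0,0],[0,0,0],[0,0,0],[0,0,0],[0,0,0],[0,0,0],[0,0,0],[0,0,0]]}}

```text
t: 77.7
tool_pos: [0.4672, 0.0949, 0.1598]
orientation: [2.22, 2.221, 0.002]
force: [0.6, 0.2, -0.4]
opening: 0.0603
gripper_force: 0.0
```

>>> {"method": "play_rows", "body": {"slide": [[-0.18,0,0],[-0.18,0,0],[-0.18,0,0],[-0.18,0,0],[-0.18,0,0],[-0.18,0,0],[-0.1,0,0],[0,0,0]], "twist": [[0,0,0],[0,0,0],[0,0,0],[0,0,0],[0,0,0],[0,0,0],[0,0,0],[0,0,0]]}}

```text
t: 78.5
tool_pos: [0.4669, -0.2019, 0.1596]
orientation: [2.225, 2.216, -0.001]
force: [0.4, 1.0, 0.3]
opening: 0.0609
gripper_force: 0.0
```

Run:
```python
from h import *
pose()
p,d=cams.read_camera("top"); blobs("top",d,x=(.37,.8),y=(-.45,.55)); blobs("top",d,x=(.4,.53),y=(.25,.39),zmin=.018)
q,e=cams.read_camera("side"); blobs("side",e,x=(.4,.53),y=(.25,.39),zmin=.018)
a=cv2.resize(p[215:340,165:425],None,fx=3,fy=3,interpolation=cv2.INTER_CUBIC)[:, :780]
b=cv2.resize(q[160:335,190:390],None,fx=1.25,fy=1.25,interpolation=cv2.INTER_CUBIC)
c=np.zeros((600,780,3),np.uint8); c[:375]=a; c[378:378+b.shape[0],:b.shape[1]]=b; 
z=cv2.resize(q[175:240,190:320],None,fx=3.4,fy=3.4,interpolation=cv2.INTER_CUBIC); c[378:378+z.shape[0],270:270+z.shape[1]]=z
cv2.imwrite("pics/c13.png",c[:,:,::-1])
```

```text
t 78.5 pos [ 466.9 -201.9  159.6] az 89.78 tilt z [ 0.001 -0.001 -1.   ] open 0.0609 F [0.4 1.  0.3] g 0.0 q [-0.51 -0.1   1.78 -0.    1.46 -0.5 ]
[358. 175.] 507 zt 0.086 rect c [769.1 -54.8] size [60.7 71.7] ang 0.9 mean [766.3 -54.9]
[251. 179.] 476 zt 0.096 rect c [763.  196.2] size [22.  23.3] ang 70.4 mean [763.1 195.5]
[143. 236.] 1186 zt 0.036 rect c [630.3 449.2] size [ 60.2 100.2] ang 5.6 mean [630.1 450. ]
[360. 243.] 2424 zt 0.050 rect c [608.8 -60.3] size [223.4  44.9] ang 84.6 mean [609.2 -60.6]
[104. 261.] 205 zt 0.021 rect c [580.2 547.9] size [76.5 21.9] ang 13.8 mean [571.6 542.6]
[199. 306.] 3240 zt 0.013 rect c [465.3 318.5] size [142.4 131. ] ang 89.7 mean [464.9 318.3]
[197. 307.] 611 zt 0.089 rect c [464.6 320.1] size [17.6 19. ] ang 35.7 mean [464.8 319.7]
[230. 181.] 49 zt 0.093 rect c [465.5 319.9] size [16.8 17.5] ang 76.5 mean [465.8 319.8]
```

View pics/c13.png

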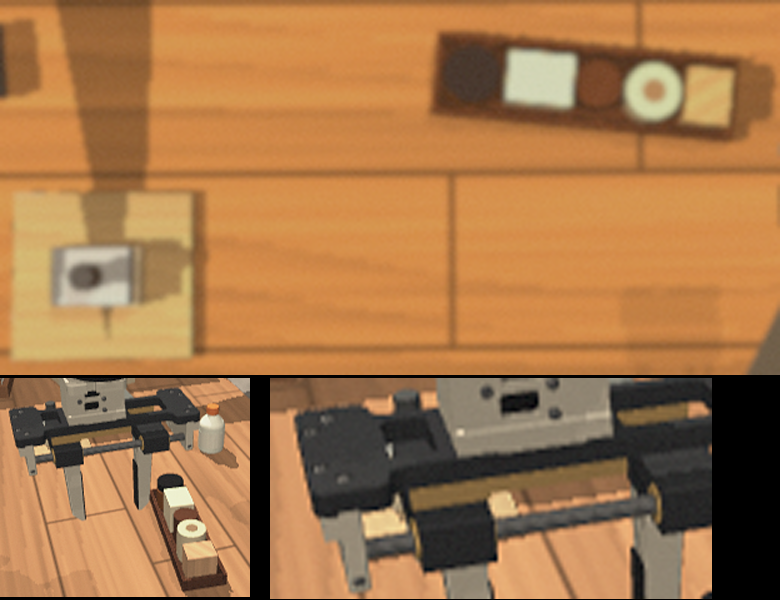

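The view shows all five blanks upright in a row in the tray, from (470,73) to (708,95). The weight stands upright on the pile in the middle of the board at (95,275), its grip within 1 mm of the patch centre. The glue, mug and sander read the same as at the start, so I'll hand in.

```bash
python3 -c "from plant import robot; print(robot.close_job())"
```

```text
the job is handed in; nothing more can be done
None
```

The job is handed in at about 79 s, verdict not shown: the five blanks stand upright in one row in the tray, and both plaques (the upper restacked after a knock) are piled on the cork patch with the steel weight on the middle, its grip within about 1 mm of the patch centre; glue bottle, mug and sanding block untouched.

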